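Load two lever arms through the ports of a bead-blast cabinet

TASK

Load the two lever arm castings into the bead-blast cabinet, one through each port (either one in either port), orange boss first: each must lie upright, lengthwise and wholly on the white bed behind its port, with no part of it left poking out over the front edge. Nothing, neither the castings nor the gripper, may touch the yellow port rims, and everything else on the table stays where it is.

Things in the scene. Friction and masses are not known exactly. Their poses are not given: they have to be found in the camera images.
- cabinet: Blue bead-blast cabinet fixed on the table, 340 wide (y), 219 high, clear top, closed but for two ports. Origin at table height, midway between the ports, below the beds' front edge; x points level INTO the cabinet, z up. Front wall slopes back 45 deg: outer face is the plane x = z - 60 mm, from x = -35 to 159 mm; below it a solid base 46 high reaches out to x = -35. Back wall at x = 297.
- rims: The yellow rims of the two ports, fixed to the cabinet (same origin and axes). Port centres at y = +75 and -75 mm; each opening is 110 mm square, lies in the sloping wall and runs from z = 48 (x = -12) up to z = 125 mm (x = 65). Rims are 10 mm wide round the opening and stand 5 mm proud of the blue wall.
- bed_pos_y (a point): Front edge, middle, top surface of the level white bed behind the port at cabinet y = +75 mm; 60 mm above the table, at cabinet x = 0; x points into the cabinet along the bed. The bed is 115 wide, 280 long; a grey fin 30 high parts it from the other bed. The rim's lower inner edge is 12 mm below and 12 mm in front of this point.
- bed_neg_y (a point): Front edge, middle, top surface of the level white bed behind the port at cabinet y = -75 mm; 60 mm above the table, at cabinet x = 0; x points into the cabinet along the bed. The bed is 115 wide, 280 long; a grey fin 30 high parts it from the other bed. The rim's lower inner edge is 12 mm below and 12 mm in front of this point.
- lever_a_center (a point): Lever arm, 160 long, about 0.2 kg, lying loose on the table in front of the cabinet. Aluminium shank 20 wide, 28 high, 115 long; orange boss 36 wide, 40 high, 45 long at one end; flat underside, found upright; dark bore on top of the boss. This point: middle of its length, 14 mm above the underside; x points lengthwise to the boss end, z up. Balance point 18 mm from here towards the boss.
- lever_a_tail (a point): Middle of the bare shank's end face (80 mm behind the centre), 14 mm above the underside; same axes.
- lever_a_boss (a point): Middle of the boss's end face (80 mm ahead of the centre), 14 mm above the underside; same axes.
- lever_b_center (a point): Lever arm, 160 long, about 0.2 kg, lying in the green rack. Aluminium shank 20 wide, 28 high, 115 long; orange boss 36 wide, 40 high, 45 long at one end; flat underside, found upright; dark bore on top of the boss. This point: middle of its length, 14 mm above the underside; x points lengthwise to the boss end, z up. Balance point 18 mm from here towards the boss.
- lever_b_tail (a point): Middle of the bare shank's end face (80 mm behind the centre), 14 mm above the underside; same axes.
- lever_b_boss (a point): Middle of the boss's end face (80 mm ahead of the centre), 14 mm above the underside; same axes.
- rack: Green rack fixed on the table: base plate 200 x 90 x 12, origin mid-underside, x lengthwise. lever_b starts centred on it, boss to +x, underside at 12 mm. Cheeks (x -85 to -25, 4.5 off the shank, tops at z = 57) and an end stop (x -95 to -87) enclose its tail half: it can be held there only by the middle of the shank (x -25 to 35) or the boss, and lifts straight up.
- socket_1_center (a point): Dark steel impact socket, a cylinder standing upright on the table, diameter 44, 38 high; its centre. A bystander.
- socket_2_center (a point): Dark steel impact socket, a cylinder standing upright on the table, diameter 40, 38 high; its centre. A bystander.
- socket_3_center (a point): Dark steel impact socket, a cylinder standing upright on the table, diameter 42, 38 high; its centre. A bystander.
- wrench_grip (a point): Steel wrench, 160 long, lying flat; point on its handle. A bystander.
- hammer_grip (a point): Hammer, 250 long, lying flat; point on its handle. A bystander.
- oilcan: Oil can with red label standing on the table, diameter 60, 130 high; origin at the centre of its underside. A bystander.
- tin: Low grease tin standing on the table, diameter 68, 50 high; origin at the centre of its underside. A bystander.
- lever_a: The whole of the loose lever arm (origin: middle of its length, on its underside).
- lever_b: The whole of the racked lever arm (origin: middle of its length, on its underside).
There are look-alikes about, which are no part of the job. Leave any red look-alike of the lever_a alone.

How it is judged:
By the outcome, as a careful person would: the job done as asked, in the order asked, and still so for the second after the job is handed in, with the robot touching nothing.
It also fails if it takes over 67 s, if anything falls off the work surface, if the arm or the gripper's body presses on something with over 40 N, if the wrist force passes 120 N, or if a joint passes its speed limit or range.

ROBOT

A 7-joint arm with a two-finger parallel gripper is mounted at the origin on the work surface. World frame = base frame: x ahead of the robot, y to its left, z up, the work surface at z = 0. Lengths are in mm, angles in degrees, forces in N, time in s.
With the tool pointing down it reaches from about 400 to 850 mm from the base axis. Payload 10.4 kg.
Tool frame: the origin (TCP) lies midway between the tips of the shut fingers; the grasp point (between the pads) lies 19 mm behind it (r.pinch_z is the z of the grasp point in the tool frame, in mm); z points along the fingers, y is the line along which they close (so a half turn about z gives the same grasp; the last joint's range is limited). The gripper opens to 87 mm and grips with 3 to 60 N. Pads are 19 mm wide; open, the fingers measure 117 mm over their backs; the gripper's body (75 mm by 190 mm) begins 51 mm behind the grasp point.
Start: joints at [-75.951, 19.034, -3.707, 83.658, 1.238, 77.344, -5.071], TCP at [165.367, 602.748, 222.576] pointing down, gripper open.
Joint ranges: [-148.97, 148.97], [-28.65, 121.19], [-84.17, 76.75], [9.2, 138.47], [-72.65, 252.65], [3.7, 117.97], [-149.18, 149.18]. Speed limits (degrees/s): [127.2, 127.2, 159.86, 159.86, 180, 180, 180].

INTERFACE

Orientations are given as [roll, pitch, yaw] about the fixed x, y, z axes, in that order (R = Rz(yaw) Ry(pitch) Rx(roll)).
In Python, from cell import r, get_image, camera_params, spotter gives the robot as it stands.
- The arm moves only by the tool step_arm, never from a script. Its argument "increments" is a list of rows, each an object of numbers: "tx", "ty", "tz": the shift along the tool's x, y, z in m; "wx", "wy", "wz": the turn, a rotation vector about the tool's x, y, z in units of 5 degrees (1.0 is 5 degrees); "grip": the opening, from -1 (shut) to 1 (fully open). In form: [{"tx": .., "ty": .., "tz": .., "wx": .., "wy": .., "wz": .., "grip": ..}, ...]. A call has 1 to 5 rows; each row is the pose to reach, as a shift and turn from the pose commanded when the call began, along the tool's axes at that moment; what a row does not reach only later rows make up. A row lasts 1/12 s, in which the tool goes at most 41.7 mm and 7.16 degrees, less where a joint would pass 70% of its speed; a pose out of reach is approached as far as the arm can. A call with a gripper value outside its range is refused whole. The fingers move at their own pace and stop on an object; "force" is the grip in N (left out, the last holds). Time passes only in rows, so rows that repeat a pose let the fingers close. It gives the time, the measured TCP pose, the force, the opening and the grip force at its end, in the units of the state.
- r.read_state(): the state, without advancing time (a new reading comes with each control period).
- get_image(name): name is "scene" or "top" or "wrist"; returns (picture, depth): 420x560x3 uint8, red, green, blue; 420x560 float32, mm along the optical axis (not along the pixel's ray), 0 where there is no reading.
- camera_params(name): a dict with "vertical_fov" (degrees; the focal length in pixels is half the picture's height over the tangent of half this angle, whatever the lens; pixels are square), "cx", "cy" (the principal point, pixels), "view" (4x4, takes a point from world to camera coordinates); the wrist camera has in their place "tool_from_camera" (4x4, takes a point from camera to tool coordinates, whose origin is the TCP and whose axes are the flange's). Camera axes: x right, y down, z forward; pixel columns grow to the right and rows downward; lengths in mm; the calibration is good to about 2 mm. A picture is of the moment at which its call begins: read the wrist's pose just before it. camera_params takes no time and is no camera call.
- r.close_job(): hands the job in; it is judged then, once.
Trained networks look in the newest picture that a camera, given by its name, has taken for a name from the list of things; names that differ only in an ending like _2 or _b are one class to them, and where a whole thing is asked for, a point or a joint stands for the part that bears it (a point fixed in the world has none). Each returns a list of dicts, best first, with "score" (0 to 1); they miss things now and then, are a little off and sometimes report something else, mostly with a low value. They report only what shows in the picture. A call takes as long as a camera call. They do not tell look-alikes from the thing itself.
- spotter.search_frame(label, camera): "location" ([column, row] in pixels, amid what is visible of it).
- spotter.outline_of(label, camera): "region" (420x560 bool, what is visible of it) and "location" ([column, row] in pixels, amid what is visible of it).
- spotter.place_of(label, camera): "location" ([column, row] in pixels: a listed point, or the origin of a listed thing).
The state is a dict: "time": time; "qpos": joint angles; "joint_vel": joint speeds; "joint_efforts": joint torques, N m; "tool_pos": TCP position; "tool_rot": TCP orientation; "wrist_force": force on the tool from outside, world axes, zero at the start; "wrist_torque": the same for the moment, N m; "grip_width": finger opening in mm; "gripper_force": force on a finger pad.
Only numpy, scipy, OpenCV 4.12 (cv2) and the standard library are available. Lean on these libraries where they do the work, as an engineer would, in place of code of your own. Each camera call takes 0.05 s, during which the arm holds its last target. There are 200 camera calls.

## Working session

There is one attempt and no reset: what is moved stays moved. The work goes in short steps, Python scripts to look and compute and a tool call to move; the robot and the scene stay as the last step left them, time stands still between calls to the robot, and variables do not carry over. Pictures are saved under pics/ and viewed, at most 10 in all, crops included, and the job is handed in when it is done.

Besides the shell and the picture viewer there is one more tool, called after "Call:" as name(argument=value, ...) on one line, values as JSON. step_arm: Moves the arm, as the interface text tells. Its arguments: {"type":"object","properties":{"increments":{"type":"array"},"force":{"type":"number"}},"required":["increments"]}

```bash
ls; mkdir -p pics; cat > h.py <<'E'
import numpy as np, cv2
from cell import r, get_image, camera_params, spotter
from scipy.spatial.transform import Rotation as R
def K(c):
    p=camera_params(c); return 210/np.tan(np.radians(p["vertical_fov"]/2)),p["cx"],p["cy"],p
def tool(s=None):
    s=s or r.read_state(); T=np.eye(4); T[:3,:3]=R.from_euler('xyz',s["tool_rot"],degrees=True).as_matrix(); T[:3,3]=s["tool_pos"]; return T
def cam2w(c,s=None):
    f,cx,cy,p=K(c)
    return tool(s)@np.array(p["tool_from_camera"]) if c=="wrist" else np.linalg.inv(np.array(p["view"]))
def cloud(c,d,s=None):
    f,cx,cy,p=K(c); v,u=np.mgrid[:420,:560]
    P=np.stack([(u-cx)/f*d,(v-cy)/f*d,d,np.ones_like(d)],-1)
    W=(P@cam2w(c,s).T)[...,:3]; W[d<=0]=np.nan; return W
def onplane(c,px,z,s=None):
    f,cx,cy,p=K(c); T=cam2w(c,s); ray=T[:3,:3]@np.array([(px[0]-cx)/f,(px[1]-cy)/f,1]); o=T[:3,3]
    return o+ray*(z-o[2])/ray[2]
def save(n,im): cv2.imwrite("pics/"+n+".png",cv2.cvtColor(im,cv2.COLOR_RGB2BGR))
E
python3 - <<'E'
from h import *
print(r.read_state())
for c in("scene","top"):
    im,d=get_image(c); save(c+"0",im); np.savez("/tmp/"+c,im=im,d=d)
    p=camera_params(c); print(c,{k:v for k,v in p.items() if k!="view"},cam2w(c).round(2).tolist())
    W=cloud(c,d)
    for n in "cabinet rims bed_pos_y bed_neg_y lever_a_center lever_a_tail lever_a_boss rack socket_1_center wrench_grip hammer_grip oilcan tin".split():
        for o in spotter.place_of(n,c)[:4]:
            u,v=np.round(o["location"]).astype(int); v=min(max(v,0),419);u=min(max(u,0),559)
            print(n,o["score"],[u,v],W[v,u].round(0))
E
```

```text
pics
{'time': 0.0, 'qpos': array([-75.94934324,  19.07262132,  -3.70594516,  83.70623748,
         1.2391993 ,  77.34369792,  -5.07094803]), 'joint_vel': array([-0.02526553,  0.11588713,  0.00051169, -0.02866243,  0.02450888,
        0.03294703,  0.02047464]), 'joint_efforts': array([-5.01090744e-04, -6.23260260e+01,  2.41011410e-02, -3.89901066e+01,
       -6.14614505e-02,  3.98683024e-02,  1.46172792e-04]), 'tool_pos': array([165.32251561, 602.33181794, 221.74492316]), 'tool_rot': array([-1.79917531e+02,  5.77978250e-03,  1.64654726e+02]), 'wrist_force': array([0.70360835, 0.07327781, 0.22840704]), 'wrist_torque': array([-0.06349203, -0.05176886,  0.0039173 ]), 'gripper_force': 0.0, 'grip_width': 87.37296278542206}
scene {'vertical_fov': 47.15986187139976, 'cx': 290.3127726731751, 'cy': 210.02913098272427} [[0.35, 0.52, -0.78, 1461.48], [0.94, -0.19, 0.29, -218.97], [0.0, -0.83, -0.56, 742.69], [0.0, 0.0, 0.0, 1.0]]
cabinet 0.67 [np.int64(164), np.int64(262)] [ 587. -190.   46.]
rims 0.69 [np.int64(161), np.int64(260)] [ 584. -196.   50.]
bed_pos_y 0.96 [np.int64(150), np.int64(262
[... 2670 characters left out ...]
3.  62.  40.]
lever_a_boss 0.58 [np.int64(313), np.int64(289)] [286.  74.  39.]
lever_a_boss 0.23 [np.int64(197), np.int64(194)] [506. 353.  32.]
rack 0.61 [np.int64(198), np.int64(190)] [516. 352.  29.]
socket_1_center 0.52 [np.int64(243), np.int64(154)] [603. 244.  41.]
wrench_grip 0.81 [np.int64(246), np.int64(118)] [699. 242.  11.]
wrench_grip 0.69 [np.int64(203), np.int64(157)] [600. 346.  11.]
hammer_grip 0.94 [np.int64(136), np.int64(263)] [339. 498.  22.]
oilcan 0.9 [np.int64(177), np.int64(127)] [656. 393.  83.]
tin 0.95 [np.int64(365), np.int64(113)] [703. -46.  47.]
tin 0.71 [np.int64(422), np.int64(188)] [ 525. -178.   49.]
tin 0.56 [np.int64(248), np.int64(121)] [693. 237.   7.]
```

View pics/top0.png

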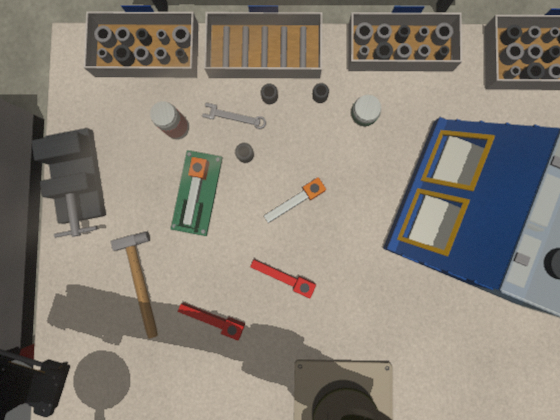

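View pics/scene0.png

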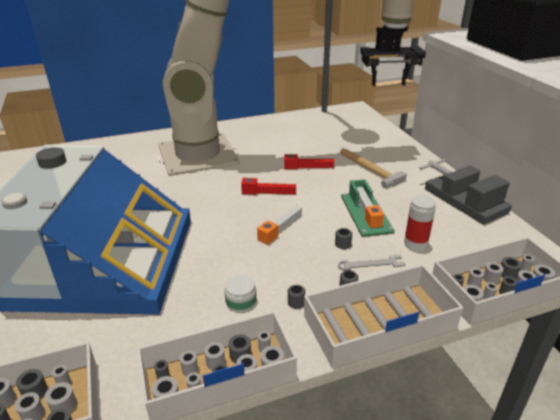

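Top view: the loose orange-boss lever has its boss at (315,187) and its tail at (267,217). The racked lever's boss is at (198,168). There are two red look-alikes, at (284,279) and (212,321); those are excluded because they are red. The cabinet is at the right, with ports at (461,160) and (436,222).

```bash
python3 - <<'E'
from h import *
from scipy.optimize import least_squares
Z={c:np.load(f"/tmp/{c}.npz") for c in("top","scene")}
for c in Z:
    im,d=Z[c]["im"],Z[c]["d"]; W=cloud(c,d); hsv=cv2.cvtColor(im,cv2.COLOR_RGB2HSV)
    h,s,v=[hsv[...,i].astype(int) for i in range(3)]
    t=W[(abs(W[...,0]-400)<60)&(abs(W[...,1]-300)<60)]; print(c,"table z",np.nanmedian(t[:,2]))
    yel=(h>18)&(h<30)&(s>150)&(v>90)&(W[...,1]<-80)&(W[...,2]>30)
    P=W[yel]; P=P[~np.isnan(P).any(1)]
    # rim plane x=z-60 shifted out by 5*sqrt2
    def pts(q):
        a=q[2]; return (P[:,0]-q[0])*np.cos(a)+(P[:,1]-q[1])*np.sin(a), -(P[:,0]-q[0])*np.sin(a)+(P[:,1]-q[1])*np.cos(a), P[:,2]-q[3]
    def res(q):
        x,y,z=pts(q); n=(x-z+60)/2**.5+5; sl=((x-26.5)+(z-86.5))/2**.5+0; m=np.maximum(abs(abs(y)-75),abs(sl))
        return np.r_[n, np.maximum(abs(m-60)-5,0), (m-60)*.3]
    o=least_squares(res,[520,-170,np.radians(-105),0],loss="soft_l1"); q=o.x
    print("cab",len(P),q[:2],np.degrees(q[2]),q[3],np.median(abs(res(q)[:len(P)])))
    org=(h<16)&(s>170)&(v>120)&(W[...,2]>20)&(W[...,2]<70)
    n,l,st,ce=cv2.connectedComponentsWithStats(org.astype(np.uint8))
    for i in range(1,n):
        if st[i,4]>40:
            Q=W[l==i]; Q=Q[Q[:,2]>np.nanpercentile(Q[:,2],60)-4]; 
            print("blob",ce[i].round(),st[i,4],np.median(h[l==i]),Q.mean(0).round(1),cv2.minAreaRect(Q[:,:2].astype(np.float32)))
    # shank: grey pts z 15..60 near levers
    for nm,bx in(("a",(430,570,30,210)),("b",(400,620,300,400))):
        lo,hi=((20,34) if nm=="a" else (33,45))
        m=(W[...,0]>bx[0])&(W[...,0]<bx[1])&(W[...,1]>bx[2])&(W[...,1]<bx[3])&(W[...,2]>lo)&(W[...,2]<hi)&(s<60)&(v>100)
        n,l,st,ce=cv2.connectedComponentsWithStats(m.astype(np.uint8)); 
        if n<2: continue
        i=1+np.argmax(st[1:,4]); Q=W[l==i]; print("shank",nm,len(Q),np.median(Q[:,2]),cv2.minAreaRect(Q[:,:2].astype(np.float32)))
im=np.load("/tmp/top.npz")["im"]; save("crop1",cv2.resize(im[130:245,160:340],None,fx=4,fy=4,interpolation=cv2.INTER_CUBIC))
E
```

```text
top table z 0.9179408957699025
cab 1566 [ 525.98541876 -190.76015178] -111.9807766671898 1.8332847120722597 1.2051786060616927
blob [314. 188.] 182 13.0 [523.1  74.   40.5] ((523.44970703125, 73.49996948242188), (33.31886291503906, 43.333740234375), 32.641014099121094)
blob [284. 278.] 548 1.0 [309.3 138.4  33.6] ((312.7698059082031, 146.55140686035156), (155.92933654785156, 34.57268524169922), 66.5973129272461)
blob [188. 309.] 79 1.0 [234.5 369.1  28.9] ((233.80758666992188, 364.91876220703125), (48.667049407958984, 11.986802101135254), 77.84813690185547)
blob [235. 324.] 43 1.0 [202.5 253.7  40.9] ((203.8026580810547, 256.17327880859375), (41.51154327392578, 7.670251846313477), 63.594886779785156)
shank a 409 28.54837201841451 ((480.88409423828125, 141.2059326171875), (20.882858276367188, 115.0653076171875), 32.33710861206055)
shank b 416 40.419322073460535 ((490.9443664550781, 365.84820556640625), (21.012981414794922, 114.03840637207031), 79.93910217285156)
scene table z -2.1315785134330554
cab 1138 [ 530.60382832 -192.72179503] -111.68696192018359 -1.1345302648736142 0.981347613
[... 305 characters left out ...]
 [374. 216.] 237 12.0 [579.  344.5  48.8] ((572.965087890625, 348.1475524902344), (35.05583572387695, 48.02842330932617), 81.68643951416016)
blob [267. 231.] 190 13.0 [535.3  69.2  37.1] ((530.8818969726562, 71.00241088867188), (33.550636291503906, 44.74523162841797), 30.848196029663086)
blob [420. 235.] 197 1.0 [702.9 401.2  60.2] ((704.1544799804688, 402.5808410644531), (35.609004974365234, 12.398521423339844), 67.19498443603516)
shank a 197 25.23777755491517 ((480.0513610839844, 144.9275665283203), (22.381385803222656, 103.69026947021484), 32.80548858642578)
shank b 150 37.392755880498385 ((478.27740478515625, 368.4032897949219), (29.411394119262695, 105.50662231445312), 70.2830581665039)
```

View pics/crop1.png

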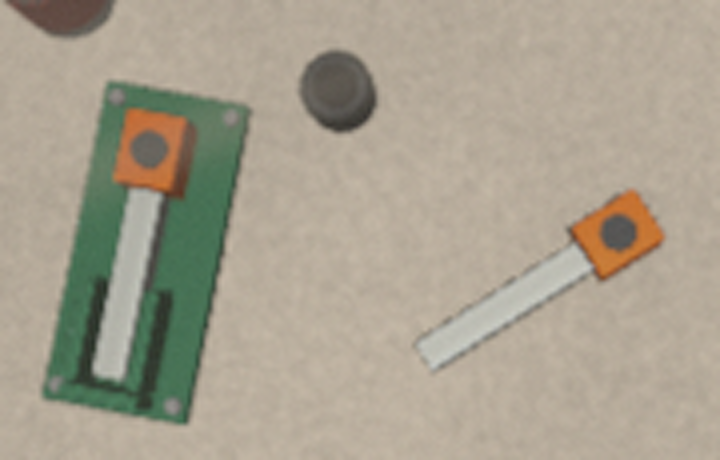

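The crop shows that both orange-boss levers have a dark bore: the loose one with its boss at crop (618,232), and the racked one at crop (150,150). Neither is red, so these are the right ones. Next I'll plan the move above lever_a with a 45° tilt.

```bash
cat >> h.py <<'E'
from scipy.spatial.transform import Slerp
def pose(p,head,tilt,turn=0):
    "TCP pose with grasp point p, lever heading head, tool leaning back to the tail by tilt"
    a,t=np.radians([head,tilt]); d=np.array([np.cos(a),np.sin(a),0]); Zv=np.array([0,0,1.])
    z=np.sin(t)*d-np.cos(t)*Zv; x=-(np.cos(t)*d+np.sin(t)*Zv)
    T=np.eye(4); T[:3,:3]=np.c_[x,np.cross(z,x),z]; T[:3,3]=np.array(p)-r.pinch_z*z; return T
def plan(*Ts,start=None,vmax=200,wmax=34):
    "print the legs from the present pose through Ts"
    A=tool() if start is None else start
    for B in Ts:
        rv=R.from_matrix(A[:3,:3].T@B[:3,:3]); n=max(1,int(np.ceil(max(np.linalg.norm(B[:3,3]-A[:3,3])/vmax,np.degrees(rv.magnitude())/wmax))))
        S=Slerp([0,1],R.from_matrix([A[:3,:3],B[:3,:3]])); C=A.copy()
        for k in range(1,n+1):
            D=np.eye(4); D[:3,:3]=S(k/n).as_matrix(); D[:3,3]=A[:3,3]+(B[:3,3]-A[:3,3])*k/n
            M=np.linalg.inv(C)@D; t=(M[:3,3]/1000).round(3); w=(np.degrees(R.from_matrix(M[:3,:3]).as_rotvec())/5).round(2)
            print("t",t.tolist(),"w",w.tolist()); 
            E=np.eye(4);E[:3,:3]=R.from_rotvec(np.radians(w*5)).as_matrix();E[:3,3]=t*1000;C=C@E
        A=C; print("-- TCP",A[:3,3].round(1))
    return A
CAB=np.array([528.,-191.5]); CH=-111.85
def cab(x,y,z):
    a=np.radians(CH); return np.array([CAB[0]+x*np.cos(a)-y*np.sin(a),CAB[1]+x*np.sin(a)+y*np.cos(a),z])
E
python3 - <<'E'
from h import *
print(r.pinch_z,camera_params("wrist"))
d=np.array([.534,-.845,0]); u=-pose([0,0,0],-57.7,45)[:3,2]
plan(pose(np.array([481,141,24])+u*110,-57.7,45))
E
```

```text
-18.700000000000003 {'vertical_fov': 67.10666868559161, 'cx': 283.5964561034308, 'cy': 209.08616111371975, 'tool_from_camera': array([[ 1.45193553e-04, -9.68747022e-01, -2.48050773e-01,
         6.84572551e+01],
       [ 9.99999980e-01,  1.74747475e-04, -9.71274794e-05,
        -2.94164058e-01],
       [ 1.37438203e-04, -2.48050754e-01,  9.68747028e-01,
        -1.60965684e+02],
       [ 0.00000000e+00,  0.00000000e+00,  0.00000000e+00,
         1.00000000e+00]])}
t [-0.126, -0.106, 0.045] w [1.11, -2.86, 2.67]
t [-0.131, -0.07, 0.085] w [1.11, -2.86, 2.68]
t [-0.116, -0.03, 0.122] w [1.11, -2.86, 2.67]
-- TCP [446.4 195.3  88.6]
```

Call:
step_arm(increments=[{"tx": -0.126,"ty": -0.106,"tz": 0.045,"wx": 1.11,"wy": -2.86,"wz": 2.67,"grip": 1},{"tx": -0.126,"ty": -0.106,"tz": 0.045,"wx": 1.11,"wy": -2.86,"wz": 2.67,"grip": 1},{"tx": -0.126,"ty": -0.106,"tz": 0.045,"wx": 1.11,"wy": -2.86,"wz": 2.67,"grip": 1},{"tx": -0.126,"ty": -0.106,"tz": 0.045,"wx": 1.11,"wy": -2.86,"wz": 2.67,"grip": 1},{"tx": -0.126,"ty": -0.106,"tz": 0.045,"wx": 1.11,"wy": -2.86,"wz": 2.67,"grip": 1}])

```text
time: 1.82
tool_pos: [262.5, 461.0, 175.4]
tool_rot: [-175.8, 15.0, 151.5]
wrist_force: [1.1, 1.0, -0.2]
grip_width: 86.9
gripper_force: 0.0
```

Call:
step_arm(increments=[{"tx": -0.131,"ty": -0.07,"tz": 0.085,"wx": 1.11,"wy": -2.86,"wz": 2.68,"grip": 1},{"tx": -0.131,"ty": -0.07,"tz": 0.085,"wx": 1.11,"wy": -2.86,"wz": 2.68,"grip": 1},{"tx": -0.131,"ty": -0.07,"tz": 0.085,"wx": 1.11,"wy": -2.86,"wz": 2.68,"grip": 1},{"tx": -0.131,"ty": -0.07,"tz": 0.085,"wx": 1.11,"wy": -2.86,"wz": 2.68,"grip": 1},{"tx": -0.131,"ty": -0.07,"tz": 0.085,"wx": 1.11,"wy": -2.86,"wz": 2.68,"grip": 1}])

```text
time: 2.23
tool_pos: [355.4, 324.3, 132.0]
tool_rot: [-175.3, 30.3, 138.2]
wrist_force: [1.0, -0.9, 0.2]
grip_width: 86.8
gripper_force: 0.0
```

```bash
python3 - <<'E'
from h import *
u=-pose([0,0,0],-57.7,45)[:3,2]
plan(pose(np.array([481,141,24])+u*110,-57.7,45))
E
```

```text
t [-0.111, -0.026, 0.118] w [1.02, -2.81, 2.64]
-- TCP [446.7 195.1  88.4]
```

Call:
step_arm(increments=[{"tx": -0.111,"ty": -0.026,"tz": 0.118,"wx": 1.02,"wy": -2.81,"wz": 2.64,"grip": 1},{"tx": -0.111,"ty": -0.026,"tz": 0.118,"wx": 1.02,"wy": -2.81,"wz": 2.64,"grip": 1},{"tx": -0.111,"ty": -0.026,"tz": 0.118,"wx": 1.02,"wy": -2.81,"wz": 2.64,"grip": 1},{"tx": -0.111,"ty": -0.026,"tz": 0.118,"wx": 1.02,"wy": -2.81,"wz": 2.64,"grip": 1},{"tx": -0.111,"ty": -0.026,"tz": 0.118,"wx": 1.02,"wy": -2.81,"wz": 2.64,"grip": 1}])

```text
time: 2.65
tool_pos: [446.7, 195.0, 88.1]
tool_rot: [-180.0, 45.0, 122.2]
wrist_force: [-0.7, -0.6, -0.1]
grip_width: 87.1
gripper_force: 0.0
```

```bash
python3 - <<'E'
from h import *
s=r.read_state(); im,d=get_image("wrist"); save("w1",im); W=cloud("wrist",d,s)
print(s["tool_pos"],s["tool_rot"],s["qpos"].round(1))
h,sa,v=[x.astype(int) for x in cv2.split(cv2.cvtColor(im,cv2.COLOR_RGB2HSV))]
near=(abs(W[...,0]-495)<80)&(abs(W[...,1]-120)<90)
print("table",np.nanmedian(W[near&(W[...,2]<12)][:,2]))
m=near&(W[...,2]>24)&(W[...,2]<33)&(sa<80); n,l,st,ce=cv2.connectedComponentsWithStats(m.astype(np.uint8)); i=1+np.argmax(st[1:,4]); Q=W[l==i]
print("shank",len(Q),np.median(Q[:,2]),cv2.minAreaRect(Q[:,:2].astype(np.float32)))
m=near&(W[...,2]>36)&(h<18)&(sa>140); Q=W[m]; print("boss",len(Q),np.median(Q[:,2]),cv2.minAreaRect(Q[:,:2].astype(np.float32)))
E
```

```text
[446.73834292 195.01065129  88.08742598] [-179.97690308   45.02566317  122.23769003] [-70.7  21.1  15.2 114.1  37.5  70.8 -44.2]
table -0.8489775010716301
shank 1854 27.05115704346413 ((478.2750244140625, 142.16171264648438), (19.985280990600586, 113.43067169189453), 32.98701477050781)
boss 237 38.681960853280756 ((512.9932861328125, 89.22592163085938), (35.14495086669922, 10.084881782531738), 31.53676986694336)
```

View pics/w1.png

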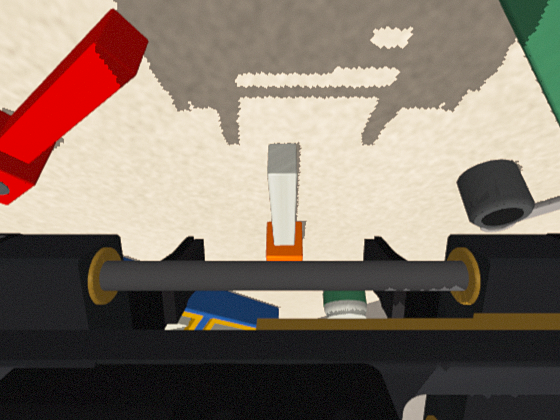

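The picture shows lever_a's shank centred between the fingers, tail end at (283,157), shank running down to the orange boss at (284,240). The red look-alike at (75,90) is clear of the fingers.

```bash
python3 - <<'E'
from h import *
A=plan(pose([480,141.5,23.5],-57.4,45)); 
E
```

```text
t [-0.001, -0.001, 0.112] w [-0.02, -0.03, -0.04]
-- TCP [487.5 130.6  10.1]
```

Call:
step_arm(increments=[{"tx": 0,"ty": -0.001,"tz": 0.04,"grip": 1},{"tx": 0,"ty": -0.001,"tz": 0.075,"grip": 1},{"tx": -0.001,"ty": -0.001,"tz": 0.1,"grip": 1},{"tx": -0.001,"ty": -0.001,"tz": 0.112,"grip": 1},{"tx": -0.001,"ty": -0.001,"tz": 0.112,"grip": 1}])

```text
invalid input at $.increments[0]: expected keys tx, ty, tz, wx, wy, wz, grip
```

Call:
step_arm(increments=[{"grip": -0.6},{"grip": -0.6},{"grip": -0.6},{"grip": -0.6},{"grip": -0.6}], force=50)

```text
invalid input at $.increments[0]: expected keys tx, ty, tz, wx, wy, wz, grip
```

Call:
step_arm(increments=[{"grip": -1},{"grip": -1},{"grip": -1},{"grip": -1},{"grip": -1}], force=50)

```text
invalid input at $.increments[0]: expected keys tx, ty, tz, wx, wy, wz, grip
```

```bash
python3 - <<'E'
from h import *
T=tool(); print(T[:3,3]); 
up=T.copy(); up[2,3]+=90
g=lambda x,z,t=45: pose(cab(x,-75,z),CH,t)
A=plan(up,g(-140,135),g(-140,92))
print(g(-140,135)[:3,3],cab(-140,-75,92),cab(62,-75,84))
E
```

```text
[445.59517665 198.4134461   88.74792416]
t [-0.063, 0.0, -0.064] w [-0.0, -0.0, 0.0]
-- TCP [445.2 198.8 178.6]
t [-0.065, -0.04, 0.104] w [3.83, -0.02, 3.83]
t [-0.068, 0.019, 0.108] w [3.84, -0.01, 3.84]
-- TCP [505.8 -45.7 122.2]
t [0.03, -0.0, 0.031] w [-0.0, -0.0, -0.0]
-- TCP [505.5 -46.3  79.1]
[505.57153794 -45.91704089 121.77710319] [510.49280857 -33.64405856  92.        ] [ 435.31286252 -221.13266011   84.        ]
```

```bash
python3 - <<'E'
from h import *
s=r.read_state(); print(s["time"],s["tool_pos"],s["tool_rot"],s["qpos"].round(2))
get_image("wrist"); s=r.read_state(); print(s["time"],s["tool_pos"],s["qpos"].round(2))
E
```

```text
2.7 [445.59517665 198.4134461   88.74792416] [179.90371213  44.8608733  122.2912212 ] [-70.77  21.08  15.   113.91  37.41  70.89 -44.19]
2.75 [444.9985225  201.17581131  89.18784975] [-70.86  21.03  14.85 113.79  37.36  70.93 -44.21]
```

Call:
step_arm(increments=[{"tx": 0,"ty": 0,"tz": 0,"wx": 0,"wy": 0,"wz": 0,"grip": 1},{"tx": 0,"ty": 0,"tz": 0,"wx": 0,"wy": 0,"wz": 0,"grip": 1},{"tx": 0,"ty": 0,"tz": 0,"wx": 0,"wy": 0,"wz": 0,"grip": 1}])

```text
time: 3.0
tool_pos: [444.4, 204.0, 89.6]
tool_rot: [179.6, 44.6, 122.5]
wrist_force: [0.3, 0.6, -0.2]
grip_width: 86.9
gripper_force: 0.0
```

```bash
python3 - <<'E'
from h import *
s=r.read_state(); print(s["time"],s["tool_pos"],s["tool_rot"],s["joint_vel"].round(2))
get_image("wrist"); s=r.read_state(); print(s["time"],s["tool_pos"])
E
```

```text
3.0 [444.41812815 204.03692553  89.61960332] [179.63596051  44.64811944 122.52988419] [ 0.06  0.11  0.24  0.21  0.13 -0.   -0.09]
3.05 [444.45368    203.80847624  89.55999291]
```

```bash
python3 - <<'E'
from h import *
s=r.read_state(); im,d=get_image("wrist"); W=cloud("wrist",d,s); print(s["tool_pos"])
sa=cv2.cvtColor(im,cv2.COLOR_RGB2HSV)[...,1]
near=(abs(W[...,0]-495)<80)&(abs(W[...,1]-120)<90)
m=near&(W[...,2]>24)&(W[...,2]<33)&(sa<80); n,l,st,ce=cv2.connectedComponentsWithStats(m.astype(np.uint8)); i=1+np.argmax(st[1:,4]); Q=W[l==i]
print("shank",len(Q),np.median(Q[:,2]),cv2.minAreaRect(Q[:,:2].astype(np.float32)))
A=plan(pose([480,141.5,23.5],-57.5,45)); 
E
```

```text
[444.45368    203.80847624  89.55999291]
shank 1702 27.02280347157989 ((478.2879638671875, 142.00221252441406), (19.975337982177734, 113.1849594116211), 32.89920425415039)
t [-0.005, -0.004, 0.116] w [0.07, -0.07, 0.0]
-- TCP [487.5 130.   10.5]
```

Call:
step_arm(increments=[{"tx": -0.004,"ty": -0.004,"tz": 0.035,"wx": 0.07,"wy": -0.07,"wz": 0,"grip": 1},{"tx": -0.004,"ty": -0.004,"tz": 0.07,"wx": 0.07,"wy": -0.07,"wz": 0,"grip": 1},{"tx": -0.005,"ty": -0.004,"tz": 0.09,"wx": 0.07,"wy": -0.07,"wz": 0,"grip": 1},{"tx": -0.005,"ty": -0.004,"tz": 0.105,"wx": 0.07,"wy": -0.07,"wz": 0,"grip": 1},{"tx": -0.005,"ty": -0.004,"tz": 0.115,"wx": 0.07,"wy": -0.07,"wz": 0,"grip": 1}])

```text
time: 3.52
tool_pos: [487.2, 128.2, 10.3]
tool_rot: [-179.9, 45.1, 122.5]
wrist_force: [0.1, 0.6, -0.3]
grip_width: 87.0
gripper_force: 0.0
```

Call:
step_arm(increments=[{"tx": 0,"ty": 0,"tz": 0,"wx": 0,"wy": 0,"wz": 0,"grip": 1},{"tx": 0,"ty": 0,"tz": 0,"wx": 0,"wy": 0,"wz": 0,"grip": 1},{"tx": 0,"ty": 0,"tz": 0,"wx": 0,"wy": 0,"wz": 0,"grip": 1},{"tx": 0,"ty": 0,"tz": 0,"wx": 0,"wy": 0,"wz": 0,"grip": 0.5}])

```text
time: 3.85
tool_pos: [487.2, 130.9, 11.6]
tool_rot: [180.0, 45.0, 122.5]
wrist_force: [0.1, -0.1, 0.4]
grip_width: 85.0
gripper_force: 0.0
```

Call:
step_arm(increments=[{"tx": 0.001,"ty": 0,"tz": 0.001,"wx": 0,"wy": 0,"wz": 0,"grip": -1},{"tx": 0.001,"ty": 0,"tz": 0.001,"wx": 0,"wy": 0,"wz": 0,"grip": -1},{"tx": 0.001,"ty": 0,"tz": 0.001,"wx": 0,"wy": 0,"wz": 0,"grip": -1},{"tx": 0.001,"ty": 0,"tz": 0.001,"wx": 0,"wy": 0,"wz": 0,"grip": -1},{"tx": 0.001,"ty": 0,"tz": 0.001,"wx": 0,"wy": 0,"wz": 0,"grip": -1}], force=55)

```text
time: 4.27
tool_pos: [487.1, 129.5, 9.7]
tool_rot: [-179.9, 45.1, 122.5]
wrist_force: [0.9, 0.4, 0.1]
grip_width: 54.9
gripper_force: 0.0
```

Call:
step_arm(increments=[{"tx": 0,"ty": 0,"tz": 0,"wx": 0,"wy": 0,"wz": 0,"grip": -1},{"tx": 0,"ty": 0,"tz": 0,"wx": 0,"wy": 0,"wz": 0,"grip": -1},{"tx": 0,"ty": 0,"tz": 0,"wx": 0,"wy": 0,"wz": 0,"grip": -1},{"tx": 0,"ty": 0,"tz": 0,"wx": 0,"wy": 0,"wz": 0,"grip": -1},{"tx": 0,"ty": 0,"tz": 0,"wx": 0,"wy": 0,"wz": 0,"grip": -1}])

```text
time: 4.68
tool_pos: [487.2, 129.5, 9.7]
tool_rot: [-179.9, 45.1, 122.5]
wrist_force: [0.5, 0.2, 0.0]
grip_width: 21.8
gripper_force: 0.0
```

```bash
python3 - <<'E'
from h import *
s=r.read_state(); print(s["grip_width"],s["gripper_force"],s["tool_pos"])
T=tool(); up=T.copy(); up[2,3]+=90
g=lambda x,z,t=45: pose(cab(x,-75,z),CH,t)
print(cab(-130,-75,110)); A=plan(up,g(-130,110),vmax=130,wmax=28)
E
```

```text
21.829737180568614 0.0 [487.16570858 129.45926087   9.66901674]
[506.77102907 -42.9256725  110.        ]
t [-0.064, -0.0, -0.064] w [-0.0, 0.0, -0.0]
-- TCP [487.2 129.6 100.2]
t [-0.057, -0.043, 0.059] w [3.84, 0.01, 3.84]
t [-0.064, -0.002, 0.067] w [3.84, 0.01, 3.84]
-- TCP [501.4 -55.1  96.8]
```

Call:
step_arm(increments=[{"tx": 0,"ty": 0,"tz": 0,"wx": 0,"wy": 0,"wz": 0,"grip": -1},{"tx": 0,"ty": 0,"tz": 0,"wx": 0,"wy": 0,"wz": 0,"grip": -1},{"tx": 0,"ty": 0,"tz": 0,"wx": 0,"wy": 0,"wz": 0,"grip": -1},{"tx": 0,"ty": 0,"tz": 0,"wx": 0,"wy": 0,"wz": 0,"grip": -1}], force=55)

```text
time: 5.02
tool_pos: [487.2, 129.5, 9.7]
tool_rot: [-179.9, 45.1, 122.5]
wrist_force: [0.4, 0.8, -0.1]
grip_width: 19.8
gripper_force: 54.9
```

Call:
step_arm(increments=[{"tx": -0.007,"ty": 0,"tz": -0.007,"wx": 0,"wy": 0,"wz": 0,"grip": -1},{"tx": -0.02,"ty": 0,"tz": -0.02,"wx": 0,"wy": 0,"wz": 0,"grip": -1},{"tx": -0.04,"ty": 0,"tz": -0.04,"wx": 0,"wy": 0,"wz": 0,"grip": -1},{"tx": -0.055,"ty": 0,"tz": -0.055,"wx": 0,"wy": 0,"wz": 0,"grip": -1},{"tx": -0.064,"ty": 0,"tz": -0.064,"wx": 0,"wy": 0,"wz": 0,"grip": -1}], force=55)

```text
time: 5.43
tool_pos: [487.5, 129.8, 102.5]
tool_rot: [179.9, 45.0, 122.3]
wrist_force: [1.9, 0.9, -2.7]
grip_width: 19.0
gripper_force: 54.9
```

Call:
step_arm(increments=[{"tx": -0.011,"ty": -0.009,"tz": 0.012,"wx": 0.77,"wy": 0,"wz": 0.77,"grip": -1},{"tx": -0.023,"ty": -0.017,"tz": 0.024,"wx": 1.54,"wy": 0,"wz": 1.54,"grip": -1},{"tx": -0.034,"ty": -0.026,"tz": 0.035,"wx": 2.3,"wy": 0,"wz": 2.3,"grip": -1},{"tx": -0.046,"ty": -0.034,"tz": 0.047,"wx": 3.07,"wy": 0,"wz": 3.07,"grip": -1},{"tx": -0.057,"ty": -0.043,"tz": 0.059,"wx": 3.84,"wy": 0.01,"wz": 3.84,"grip": -1}])

```text
time: 5.85
tool_pos: [494.7, 37.2, 98.8]
tool_rot: [-180.0, 45.0, 95.1]
wrist_force: [0.0, -0.1, -2.0]
grip_width: 19.6
gripper_force: 54.9
```

Call:
step_arm(increments=[{"tx": -0.013,"ty": 0,"tz": 0.013,"wx": 0.77,"wy": 0,"wz": 0.77,"grip": -1},{"tx": -0.026,"ty": -0.001,"tz": 0.027,"wx": 1.54,"wy": 0,"wz": 1.54,"grip": -1},{"tx": -0.038,"ty": -0.001,"tz": 0.04,"wx": 2.3,"wy": 0,"wz": 2.3,"grip": -1},{"tx": -0.051,"ty": -0.002,"tz": 0.054,"wx": 3.07,"wy": 0,"wz": 3.07,"grip": -1},{"tx": -0.064,"ty": -0.002,"tz": 0.067,"wx": 3.84,"wy": 0.01,"wz": 3.84,"grip": -1}])

```text
time: 6.27
tool_pos: [501.1, -55.3, 96.4]
tool_rot: [-179.9, 45.0, 68.0]
wrist_force: [-0.1, 0.4, -2.8]
grip_width: 20.0
gripper_force: 54.9
```

Call:
step_arm(increments=[{"tx": 0,"ty": 0,"tz": 0,"wx": 0,"wy": 0,"wz": 0,"grip": -1},{"tx": 0,"ty": 0,"tz": 0,"wx": 0,"wy": 0,"wz": 0,"grip": -1},{"tx": 0,"ty": 0,"tz": 0,"wx": 0,"wy": 0,"wz": 0,"grip": -1}])

```text
time: 6.52
tool_pos: [501.2, -54.6, 96.4]
tool_rot: [-179.9, 45.0, 68.3]
wrist_force: [-0.4, -0.4, -2.5]
grip_width: 19.2
gripper_force: 54.9
```

```bash
cat >> h.py <<'E'
def incab(W):
    a=np.radians(CH); D=W-np.r_[CAB,0]; return np.stack([D[...,0]*np.cos(a)+D[...,1]*np.sin(a),-D[...,0]*np.sin(a)+D[...,1]*np.cos(a),D[...,2]],-1)
E
python3 - <<'E'
from h import *
s=r.read_state(); print(s["tool_pos"],s["tool_rot"],s["qpos"].round(1),"pinch in cab",incab((tool()@[0,0,r.pinch_z,1])[:3]))
im,d=get_image("wrist"); save("w2",im)
im2,d2=get_image("top"); save("t2",im2[100:290,330:530].repeat(3,0).repeat(3,1)); W=incab(cloud("top",d2))
h,sa,v=[x.astype(int) for x in cv2.split(cv2.cvtColor(im2,cv2.COLOR_RGB2HSV))]
m=(h<16)&(sa>170)&(v>120)&(abs(W[...,0]+40)<80)&(abs(W[...,1]+75)<80); Q=W[m]; print("boss",len(Q),[np.nanpercentile(Q,p,axis=0).round(1) for p in(5,50,95)])
E
```

```text
[501.15157791 -54.55516833  96.44910586] [-179.90834007   44.97262894   68.26441853] [-44.3  34.   30.6  98.2  18.7  80.8 -43.6] pinch in cab [-130.33111012  -75.8839933   109.67830101]
boss 244 [array([-71.5, -93.3, 123.6]), array([-52.7, -78.2, 127. ]), array([-31.2, -60.4, 129.5])]
```

View pics/t2.png

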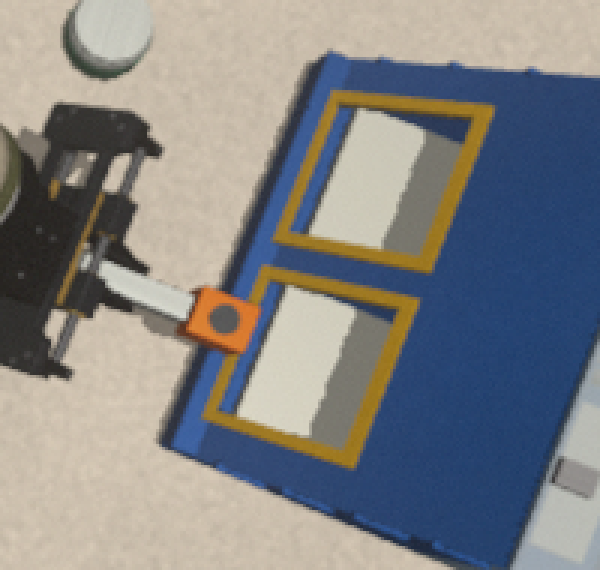

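The top view shows the casting level and square to the wall, with its boss at crop (222,318), in front of the near port (y = -75).

Call:
step_arm(increments=[{"tx": 0.006,"ty": 0.001,"tz": 0.006,"wx": 0,"wy": 0,"wz": 0,"grip": -1},{"tx": 0.013,"ty": 0.002,"tz": 0.013,"wx": 0,"wy": 0,"wz": 0,"grip": -1},{"tx": -0.001,"ty": 0.002,"tz": 0.027,"wx": 0,"wy": 0,"wz": 0,"grip": -1},{"tx": -0.018,"ty": 0.002,"tz": 0.044,"wx": 0,"wy": 0,"wz": 0,"grip": -1},{"tx": -0.033,"ty": 0.002,"tz": 0.059,"wx": 0,"wy": 0,"wz": 0,"grip": -1}])

```text
time: 7.03
tool_pos: [478.3, -116.7, 77.3]
tool_rot: [-179.9, 45.0, 68.3]
wrist_force: [0.8, -0.3, -3.5]
grip_width: 19.3
gripper_force: 54.9
```

Call:
step_arm(increments=[{"tx": -0.018,"ty": 0,"tz": 0.018,"wx": 0,"wy": 0,"wz": 0,"grip": -1},{"tx": -0.035,"ty": 0,"tz": 0.035,"wx": 0,"wy": 0,"wz": 0,"grip": -1},{"tx": -0.05,"ty": 0,"tz": 0.05,"wx": 0,"wy": 0,"wz": 0,"grip": -1},{"tx": -0.06,"ty": 0,"tz": 0.06,"wx": 0,"wy": 0,"wz": 0,"grip": -1},{"tx": -0.065,"ty": 0,"tz": 0.065,"wx": 0,"wy": 0,"wz": 0,"grip": -1}])

```text
time: 7.45
tool_pos: [443.4, -203.0, 78.0]
tool_rot: [-179.9, 45.0, 68.1]
wrist_force: [0.2, -0.0, -1.8]
grip_width: 19.6
gripper_force: 54.9
```

Call:
step_arm(increments=[{"tx": 0,"ty": 0,"tz": 0,"wx": 0,"wy": 0,"wz": 0,"grip": -1},{"tx": 0,"ty": 0,"tz": 0,"wx": 0,"wy": 0,"wz": 0,"grip": -1}])

```text
time: 7.62
tool_pos: [445.3, -200.6, 78.1]
tool_rot: [-180.0, 45.0, 68.2]
wrist_force: [0.6, 0.6, -2.5]
grip_width: 19.4
gripper_force: 54.9
```

```bash
python3 - <<'E'
from h import *
s=r.read_state(); print(s["tool_rot"],s["qpos"].round(1),s["wrist_force"],"pinch in cab",incab((tool()@[0,0,r.pinch_z,1])[:3]))
im2,d2=get_image("top"); W=incab(cloud("top",d2))
h,sa,v=[x.astype(int) for x in cv2.split(cv2.cvtColor(im2,cv2.COLOR_RGB2HSV))]
m=(h<16)&(sa>170)&(v>120)&(abs(W[...,0]-50)<80)&(abs(W[...,1]+75)<80); Q=W[m]; print("boss",len(Q),[np.nanpercentile(Q,p,axis=0).round(1) for p in(5,50,95)])
E
```

```text
[-179.98488985   44.95629194   68.20166812] [-38.   28.3  35.7 111.4  26.   68.2 -39.4] [ 0.55996673  0.57394548 -2.46369077] pinch in cab [ 25.9905202  -73.34409413  91.34097387]
boss 0 [array([nan, nan, nan]), array([nan, nan, nan]), array([nan, nan, nan])]
  return np.nanmean(a, axis, out=out, keepdims=keepdims)
```

Call:
step_arm(increments=[{"tx": -0.012,"ty": -0.001,"tz": 0.012,"wx": 0,"wy": 0,"wz": 0,"grip": -1},{"tx": -0.024,"ty": -0.001,"tz": 0.024,"wx": 0,"wy": 0,"wz": 0,"grip": -1},{"tx": -0.03,"ty": -0.001,"tz": 0.03,"wx": 0,"wy": 0,"wz": 0,"grip": -1},{"tx": -0.03,"ty": -0.001,"tz": 0.03,"wx": 0,"wy": 0,"wz": 0,"grip": -1},{"tx": -0.0275,"ty": -0.001,"tz": 0.0325,"wx": 0,"wy": 0,"wz": 0,"grip": -1}])

```text
time: 8.08
tool_pos: [428.1, -240.8, 75.1]
tool_rot: [180.0, 45.0, 68.0]
wrist_force: [1.2, 0.4, -3.0]
grip_width: 19.2
gripper_force: 54.9
```

Call:
step_arm(increments=[{"tx": 0.001,"ty": 0,"tz": 0.001,"wx": 0,"wy": 0,"wz": 0,"grip": -1},{"tx": 0.002,"ty": 0,"tz": 0.002,"wx": 0,"wy": 0,"wz": 0,"grip": -1},{"tx": 0.0025,"ty": 0,"tz": 0.0025,"wx": 0,"wy": 0,"wz": 0,"grip": -1},{"tx": 0.0025,"ty": 0,"tz": 0.0025,"wx": 0,"wy": 0,"wz": 0,"grip": -1},{"tx": 0.0025,"ty": 0,"tz": 0.0025,"wx": 0,"wy": 0,"wz": 0,"grip": -1}])

```text
time: 8.5
tool_pos: [428.2, -240.3, 71.3]
tool_rot: [-180.0, 45.0, 68.2]
wrist_force: [0.7, -0.3, -2.3]
grip_width: 19.7
gripper_force: 54.9
```

```bash
python3 - <<'E'
from h import *
s=r.read_state(); print(s["tool_rot"],s["wrist_force"],s["wrist_torque"],"pinch in cab",incab((tool()@[0,0,r.pinch_z,1])[:3]))
E
```

```text
[-179.97423971   44.99900767   68.17678234] [ 0.66560385 -0.30449928 -2.33697025] [ 1.12066883 -0.43207504 -0.04713908] pinch in cab [ 69.23632142 -74.45465541  84.50240038]
```

Call:
step_arm(increments=[{"tx": 0.0007,"ty": 0,"tz": 0.0007,"wx": 0,"wy": 0,"wz": 0,"grip": -1},{"tx": 0.0007,"ty": 0,"tz": 0.0007,"wx": 0,"wy": 0,"wz": 0,"grip": -1},{"tx": 0.0007,"ty": 0,"tz": 0.0007,"wx": 0,"wy": 0,"wz": 0,"grip": -1}])

```text
time: 8.75
tool_pos: [428.0, -240.5, 70.3]
tool_rot: [-180.0, 45.0, 68.1]
wrist_force: [0.8, 1.0, -1.9]
grip_width: 19.6
gripper_force: 54.9
```

Call:
step_arm(increments=[{"tx": 0.0006,"ty": 0,"tz": 0.0006,"wx": 0,"wy": 0,"wz": 0,"grip": -1},{"tx": 0.0006,"ty": 0,"tz": 0.0006,"wx": 0,"wy": 0,"wz": 0,"grip": -1},{"tx": 0.0006,"ty": 0,"tz": 0.0006,"wx": 0,"wy": 0,"wz": 0,"grip": -1}])

```text
time: 9.0
tool_pos: [428.1, -240.6, 69.6]
tool_rot: [-180.0, 45.0, 68.1]
wrist_force: [-0.1, 1.9, 1.9]
grip_width: 19.5
gripper_force: 54.9
```

Call:
step_arm(increments=[{"tx": 0,"ty": 0,"tz": 0,"wx": 0,"wy": 0,"wz": 0,"grip": -0.05},{"tx": 0,"ty": 0,"tz": 0,"wx": 0,"wy": 0,"wz": 0,"grip": -0.05},{"tx": 0,"ty": 0,"tz": 0,"wx": 0,"wy": 0,"wz": 0,"grip": -0.05},{"tx": 0,"ty": 0,"tz": 0,"wx": 0,"wy": 0,"wz": 0,"grip": -0.05},{"tx": 0,"ty": 0,"tz": 0,"wx": 0,"wy": 0,"wz": 0,"grip": -0.05}])

```text
time: 9.42
tool_pos: [428.0, -240.6, 69.5]
tool_rot: [-180.0, 45.0, 68.1]
wrist_force: [1.0, 0.6, -0.5]
grip_width: 40.0
gripper_force: 0.0
```

Call:
step_arm(increments=[{"tx": 0,"ty": 0,"tz": -0.01,"wx": 0,"wy": 0,"wz": 0,"grip": -0.05},{"tx": 0,"ty": 0,"tz": -0.03,"wx": 0,"wy": 0,"wz": 0,"grip": -0.05},{"tx": 0,"ty": 0,"tz": -0.06,"wx": 0,"wy": 0,"wz": 0,"grip": -0.05},{"tx": 0,"ty": 0,"tz": -0.1,"wx": 0,"wy": 0,"wz": 0,"grip": -0.05},{"tx": 0,"ty": 0,"tz": -0.14,"wx": 0,"wy": 0,"wz": 0,"grip": -0.05}])

```text
time: 9.83
tool_pos: [464.6, -147.5, 170.2]
tool_rot: [-179.9, 45.0, 68.1]
wrist_force: [1.6, -0.3, -0.3]
grip_width: 41.3
gripper_force: 0.0
```

```bash
python3 - <<'E'
from h import *
s=r.read_state(); print(s["tool_pos"],s["tool_rot"],s["grip_width"])
im,d=get_image("wrist"); save("w3",im); W=incab(cloud("wrist",d,s))
im2,d2=get_image("scene"); h,sa,v=[x.astype(int) for x in cv2.split(cv2.cvtColor(im,cv2.COLOR_RGB2HSV))]
m=(W[...,0]>-20)&(W[...,0]<250)&(abs(W[...,1]+75)<40)&(W[...,2]>80)&(W[...,2]<108)&(sa<60); Q=W[m]
print("shank",len(Q),[np.nanpercentile(Q,p,axis=0).round(1) for p in(2,50,98)])
E
```

```text
[ 464.63118297 -147.51400613  170.15485415] [-179.9200494    45.00173934   68.13840185] 41.33657813078811
shank 1599 [array([ 12.3, -85.1,  81. ]), array([ 47.3, -75.9,  87.1]), array([118.8, -66.2,  87.9])]
```

View pics/w3.png

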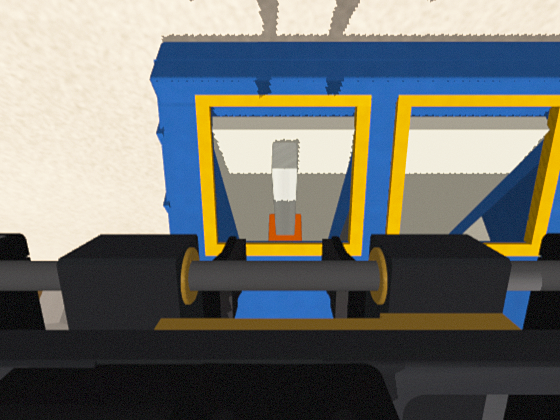

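Lever_a lies flat and straight behind its port: tail at (286,155), boss at (285,228), x from 12 mm inwards, top at z = 87. Next is the racked lever. I'll grip it at 25° tilt ahead of the cheeks, at rack x ≈ 8.

```bash
python3 - <<'E'
from h import *
get_image("wrist"); T=tool(); print(T[:3,3],r.read_state()["joint_vel"].round(1))
h=-10; d=np.array([np.cos(np.radians(h)),np.sin(np.radians(h)),0]); g=np.array([491,365.8,0])+d*30.5
u=-pose([0,0,0],h,25)[:3,2]
up=T.copy(); up[:3,3]+=[20,60,70]
plan(up,pose(g+[0,0,36]+u*130,h,25),vmax=180,wmax=33)
E
```

```text
[ 467.29061167 -146.01265317  170.12477086] [ 1.9  1.3  1.6  4.3  0.3 -2.1 -0.1]
t [-0.005, -0.003, -0.094] w [0.0, 0.0, 0.0]
-- TCP [487.4 -86.6 240.3]
t [0.092, -0.045, -0.055] w [-2.91, 0.72, -4.19]
t [0.104, 0.006, -0.055] w [-2.92, 0.72, -4.18]
t [0.095, 0.054, -0.04] w [-2.91, 0.72, -4.19]
t [0.069, 0.092, -0.016] w [-2.92, 0.72, -4.19]
-- TCP [474.5 368.2 137.1]
```

Call:
step_arm(increments=[{"tx": -0.002,"ty": -0.001,"tz": -0.04,"wx": 0,"wy": 0,"wz": 0,"grip": -0.05},{"tx": -0.005,"ty": -0.003,"tz": -0.075,"wx": 0,"wy": 0,"wz": 0,"grip": 0.3},{"tx": -0.005,"ty": -0.003,"tz": -0.094,"wx": 0,"wy": 0,"wz": 0,"grip": 1}])

```text
time: 10.23
tool_pos: [486.1, -87.5, 240.6]
tool_rot: [180.0, 44.9, 68.1]
wrist_force: [0.5, 0.5, -0.7]
grip_width: 48.1
gripper_force: 0.0
```

Call:
step_arm(increments=[{"tx": 0.023,"ty": -0.011,"tz": -0.014,"wx": -0.73,"wy": 0.18,"wz": -1.05,"grip": 1},{"tx": 0.046,"ty": -0.022,"tz": -0.028,"wx": -1.45,"wy": 0.36,"wz": -2.1,"grip": 1},{"tx": 0.069,"ty": -0.034,"tz": -0.041,"wx": -2.18,"wy": 0.54,"wz": -3.14,"grip": 1},{"tx": 0.092,"ty": -0.045,"tz": -0.055,"wx": -2.91,"wy": 0.72,"wz": -4.19,"grip": 1}])

```text
time: 10.57
tool_pos: [481.7, 24.9, 211.6]
tool_rot: [-175.1, 40.4, 96.8]
wrist_force: [1.0, 0.5, 0.3]
grip_width: 73.2
gripper_force: 0.0
```

Call:
step_arm(increments=[{"tx": 0.026,"ty": 0.001,"tz": -0.014,"wx": -0.73,"wy": 0.18,"wz": -1.05,"grip": 1},{"tx": 0.052,"ty": 0.003,"tz": -0.028,"wx": -1.46,"wy": 0.36,"wz": -2.1,"grip": 1},{"tx": 0.078,"ty": 0.004,"tz": -0.041,"wx": -2.19,"wy": 0.54,"wz": -3.14,"grip": 1},{"tx": 0.104,"ty": 0.006,"tz": -0.055,"wx": -2.92,"wy": 0.72,"wz": -4.18,"grip": 1}])

```text
time: 10.9
tool_pos: [479.2, 139.7, 185.5]
tool_rot: [-174.0, 34.8, 122.7]
wrist_force: [-0.1, -0.4, -0.3]
grip_width: 86.7
gripper_force: 0.0
```

Call:
step_arm(increments=[{"tx": 0.024,"ty": 0.013,"tz": -0.01,"wx": -0.73,"wy": 0.18,"wz": -1.05,"grip": 1},{"tx": 0.048,"ty": 0.027,"tz": -0.02,"wx": -1.45,"wy": 0.36,"wz": -2.1,"grip": 1},{"tx": 0.071,"ty": 0.04,"tz": -0.03,"wx": -2.18,"wy": 0.54,"wz": -3.14,"grip": 1},{"tx": 0.095,"ty": 0.054,"tz": -0.04,"wx": -2.91,"wy": 0.72,"wz": -4.19,"grip": 1}])

```text
time: 11.23
tool_pos: [476.2, 252.8, 159.4]
tool_rot: [-175.7, 29.2, 146.9]
wrist_force: [-0.4, -0.2, -0.8]
grip_width: 87.2
gripper_force: 0.0
```

Call:
step_arm(increments=[{"tx": 0.023,"ty": 0.03,"tz": -0.005,"wx": -0.97,"wy": 0.24,"wz": -1.4,"grip": 1},{"tx": 0.046,"ty": 0.061,"tz": -0.011,"wx": -1.94,"wy": 0.48,"wz": -2.8,"grip": 1},{"tx": 0.069,"ty": 0.092,"tz": -0.016,"wx": -2.92,"wy": 0.72,"wz": -4.19,"grip": 1},{"tx": 0.069,"ty": 0.092,"tz": -0.016,"wx": -2.92,"wy": 0.72,"wz": -4.19,"grip": 1},{"tx": 0.069,"ty": 0.092,"tz": -0.016,"wx": -2.92,"wy": 0.72,"wz": -4.19,"grip": 1}])

```text
time: 11.65
tool_pos: [473.9, 364.1, 133.4]
tool_rot: [-179.7, 24.8, 170.0]
wrist_force: [1.3, -0.7, -0.5]
grip_width: 86.9
gripper_force: 0.0
```

```bash
python3 - <<'E'
from h import *
for _ in range(3): im,d=get_image("wrist")
s=r.read_state(); im,d=get_image("wrist"); save("w4",im); W=cloud("wrist",d,s)
print(s["time"],s["tool_pos"],s["tool_rot"],s["joint_vel"].round(1),s["qpos"].round(1))
h,sa,v=[x.astype(int) for x in cv2.split(cv2.cvtColor(im,cv2.COLOR_RGB2HSV))]
near=(abs(W[...,0]-510)<110)&(abs(W[...,1]-360)<70)
m=near&(W[...,2]>35)&(W[...,2]<46)&(sa<80); n,l,st,ce=cv2.connectedComponentsWithStats(m.astype(np.uint8)); i=1+np.argmax(st[1:,4]); Q=W[l==i]
print("shank",len(Q),np.median(Q[:,2]),cv2.minAreaRect(Q[:,:2].astype(np.float32)))
m=near&(W[...,2]>47)&(h<18)&(sa>140); Q=W[m]; print("boss",len(Q),np.median(Q[:,2]),cv2.minAreaRect(Q[:,:2].astype(np.float32)))
E
```

```text
11.8 [474.46983562 363.81703916 134.32982696] [-179.75350746   24.8325164   169.61567835] [-0.4  0.2 -0.3 -0.4 -0.  -0.3  0.4] [-64.1  10.8   9.9 109.5  26.5  52.1  10. ]
shank 2984 38.97665471957002 ((489.1456298828125, 365.3536071777344), (20.016132354736328, 114.54437255859375), 79.9835205078125)
boss 915 51.12120886725219 ((484.36041259765625, 361.3648681640625), (103.6800308227539, 173.28756713867188), 76.71764373779297)
```

View pics/w4.png

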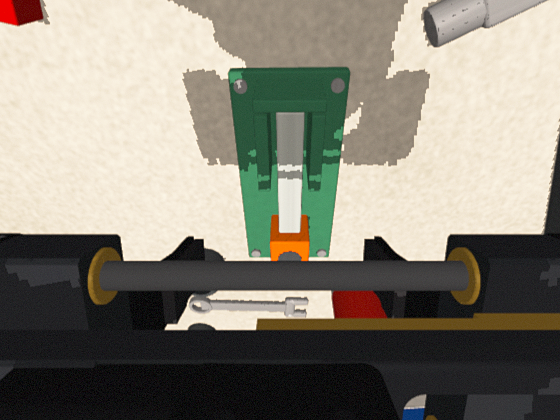

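The racked lever's shank is at (290,115–232) and its orange boss at (290,238), between the cheeks and centred under the gripper.

```bash
python3 - <<'E'
from h import *
g=np.array([520.,360.3,35]); u=-pose([0,0,0],-10,25)[:3,2]
plan(pose(g+u*50,-10,25),pose(g,-10,25))
E
```

```text
t [0.0, 0.004, 0.078] w [-0.07, -0.03, -0.06]
-- TCP [507.3 362.1  63.6]
t [0.0, 0.0, 0.05] w [-0.0, -0.0, -0.0]
-- TCP [528.1 358.4  18.3]
```

Call:
step_arm(increments=[{"tx": 0,"ty": 0.002,"tz": 0.03,"wx": -0.07,"wy": -0.03,"wz": -0.06,"grip": 1},{"tx": 0,"ty": 0.004,"tz": 0.06,"wx": -0.07,"wy": -0.03,"wz": -0.06,"grip": 1},{"tx": 0,"ty": 0.004,"tz": 0.078,"wx": -0.07,"wy": -0.03,"wz": -0.06,"grip": 1}])

```text
time: 12.1
tool_pos: [507.5, 362.2, 61.6]
tool_rot: [-179.9, 25.0, 170.1]
wrist_force: [-0.6, -0.2, 0.1]
grip_width: 86.8
gripper_force: 0.0
```

Call:
step_arm(increments=[{"tx": 0,"ty": 0,"tz": 0.015,"wx": 0,"wy": 0,"wz": 0,"grip": 1},{"tx": 0,"ty": 0,"tz": 0.03,"wx": 0,"wy": 0,"wz": 0,"grip": 1},{"tx": 0,"ty": 0,"tz": 0.042,"wx": 0,"wy": 0,"wz": 0,"grip": 0.5},{"tx": 0,"ty": 0,"tz": 0.05,"wx": 0,"wy": 0,"wz": 0,"grip": 0},{"tx": 0,"ty": 0,"tz": 0.05,"wx": 0,"wy": 0,"wz": 0,"grip": 0}])

```text
time: 12.52
tool_pos: [528.0, 358.8, 17.1]
tool_rot: [-179.9, 25.0, 170.1]
wrist_force: [0.4, -0.5, -0.2]
grip_width: 74.5
gripper_force: 0.0
```

Call:
step_arm(increments=[{"tx": 0,"ty": 0,"tz": 0,"wx": 0,"wy": 0,"wz": 0,"grip": 0},{"tx": 0,"ty": 0,"tz": 0,"wx": 0,"wy": 0,"wz": 0,"grip": 0},{"tx": 0,"ty": 0,"tz": 0,"wx": 0,"wy": 0,"wz": 0,"grip": 0}])

```text
time: 12.77
tool_pos: [527.8, 360.4, 19.2]
tool_rot: [179.9, 25.0, 170.2]
wrist_force: [-0.7, 1.1, -0.0]
grip_width: 54.9
gripper_force: 0.0
```

```bash
python3 - <<'E'
from h import *
s=r.read_state(); print(s["wrist_force"],s["tool_rot"],(tool()@[0,0,r.pinch_z,1])[:3])
im,d=get_image("wrist"); W=cloud("wrist",d,s); sa=cv2.cvtColor(im,cv2.COLOR_RGB2HSV)[...,1]
near=(abs(W[...,0]-490)<70)&(abs(W[...,1]-362)<25); m=near&(W[...,2]>35)&(W[...,2]<46)&(sa<80); n,l,st,ce=cv2.connectedComponentsWithStats(m.astype(np.uint8)); i=1+np.argmax(st[1:,4]); Q=W[l==i]
a=np.radians(-10);n=np.array([-np.sin(a),np.cos(a)]); print(len(Q),"offset across",np.percentile((Q[:,:2]-(tool()@[0,0,r.pinch_z,1])[:2])@n,[3,50,97]))
E
```

```text
[-0.71153896  1.13752421 -0.02492011] [179.89037405  24.99477448 170.16834055] [520.01092231 361.73682894  36.11757575]
9113 offset across [-10.95293186  -1.68853328   7.57317148]
```

Call:
step_arm(increments=[{"tx": 0,"ty": -0.0017,"tz": 0.001,"wx": 0,"wy": 0,"wz": 0,"grip": 0},{"tx": 0,"ty": -0.0017,"tz": 0.001,"wx": 0,"wy": 0,"wz": 0,"grip": -0.4},{"tx": 0,"ty": -0.0017,"tz": 0.001,"wx": 0,"wy": 0,"wz": 0,"grip": -1},{"tx": 0,"ty": -0.0017,"tz": 0.001,"wx": 0,"wy": 0,"wz": 0,"grip": -1},{"tx": 0,"ty": -0.0017,"tz": 0.001,"wx": 0,"wy": 0,"wz": 0,"grip": -1}], force=55)

```text
time: 13.23
tool_pos: [527.9, 358.1, 17.5]
tool_rot: [180.0, 25.0, 170.2]
wrist_force: [-0.7, -0.3, -0.3]
grip_width: 24.7
gripper_force: 0.0
```

Call:
step_arm(increments=[{"tx": 0,"ty": 0,"tz": 0,"wx": 0,"wy": 0,"wz": 0,"grip": -1},{"tx": 0,"ty": 0,"tz": 0,"wx": 0,"wy": 0,"wz": 0,"grip": -1},{"tx": 0,"ty": 0,"tz": 0,"wx": 0,"wy": 0,"wz": 0,"grip": -1},{"tx": 0,"ty": 0,"tz": 0,"wx": 0,"wy": 0,"wz": 0,"grip": -1},{"tx": 0,"ty": 0,"tz": 0,"wx": 0,"wy": 0,"wz": 0,"grip": -1}], force=55)

```text
time: 13.65
tool_pos: [527.9, 358.2, 17.5]
tool_rot: [180.0, 25.0, 170.2]
wrist_force: [0.2, 0.9, 1.1]
grip_width: 19.5
gripper_force: 55.0
```

```bash
python3 - <<'E'
from h import *
s=r.read_state(); print(s["grip_width"],s["gripper_force"],s["wrist_force"],s["tool_rot"],(tool()@[0,0,r.pinch_z,1])[:3])
T=tool(); a=T.copy(); a[2,3]+=10; b=T.copy(); b[2,3]+=110
plan(a,b,pose([525,70,135],-61,25),pose(cab(-130,75,115),CH,25),vmax=140,wmax=30)
print(cab(-130,75,115))
E
```

```text
19.473298705716914 54.99563176184893 [0.19856175 0.89979999 1.09184783] [179.95519143  24.97329929 170.18918535] [520.16067156 359.50907271  34.40730638]
t [-0.004, 0.0, -0.009] w [0.0, -0.0, 0.0]
-- TCP [527.8 358.2  27.3]
t [-0.042, 0.0, -0.091] w [0.0, -0.0, 0.0]
-- TCP [527.4 358.2 127.5]
t [-0.014, -0.097, 0.01] w [1.44, -0.0, 3.09]
t [-0.04, -0.087, 0.022] w [1.45, -0.01, 3.1]
t [-0.061, -0.071, 0.032] w [1.44, 0.0, 3.09]
-- TCP [529.2  62.7 118. ]
t [-0.088, 0.009, 0.052] w [2.15, -0.0, 4.61]
t [-0.075, 0.051, 0.046] w [2.15, -0.0, 4.61]
-- TCP [ 642.8 -106.    98. ]
[645.99523814 -98.75236511 115.        ]
```

Call:
step_arm(increments=[{"tx": -0.002,"ty": 0,"tz": -0.004,"wx": 0,"wy": 0,"wz": 0,"grip": -1},{"tx": -0.004,"ty": 0,"tz": -0.009,"wx": 0,"wy": 0,"wz": 0,"grip": -1},{"tx": -0.004,"ty": 0,"tz": -0.009,"wx": 0,"wy": 0,"wz": 0,"grip": -1}])

```text
time: 13.9
tool_pos: [528.0, 358.3, 28.3]
tool_rot: [179.9, 25.0, 170.2]
wrist_force: [0.6, 1.1, -1.6]
grip_width: 19.8
gripper_force: 55.0
```

Call:
step_arm(increments=[{"tx": -0.008,"ty": 0,"tz": -0.018,"wx": 0,"wy": 0,"wz": 0,"grip": -1},{"tx": -0.018,"ty": 0,"tz": -0.04,"wx": 0,"wy": 0,"wz": 0,"grip": -1},{"tx": -0.03,"ty": 0,"tz": -0.065,"wx": 0,"wy": 0,"wz": 0,"grip": -1},{"tx": -0.038,"ty": 0,"tz": -0.082,"wx": 0,"wy": 0,"wz": 0,"grip": -1},{"tx": -0.042,"ty": 0,"tz": -0.091,"wx": 0,"wy": 0,"wz": 0,"grip": -1}])

```text
time: 14.32
tool_pos: [528.3, 358.7, 130.5]
tool_rot: [179.8, 25.1, 170.1]
wrist_force: [0.5, 0.7, -1.6]
grip_width: 19.6
gripper_force: 55.0
```

Lever_b is lifted clear of the rack. Now the transit.

Call:
step_arm(increments=[{"tx": -0.003,"ty": -0.024,"tz": 0.002,"wx": 0.36,"wy": 0,"wz": 0.77,"grip": -1},{"tx": -0.007,"ty": -0.048,"tz": 0.005,"wx": 0.72,"wy": 0,"wz": 1.54,"grip": -1},{"tx": -0.01,"ty": -0.073,"tz": 0.007,"wx": 1.08,"wy": 0,"wz": 2.32,"grip": -1},{"tx": -0.014,"ty": -0.097,"tz": 0.01,"wx": 1.44,"wy": 0,"wz": 3.09,"grip": -1}])

```text
time: 14.65
tool_pos: [526.9, 258.2, 123.6]
tool_rot: [-180.0, 24.9, 153.0]
wrist_force: [1.0, 0.8, -2.4]
grip_width: 19.7
gripper_force: 55.0
```

Call:
step_arm(increments=[{"tx": -0.01,"ty": -0.022,"tz": 0.005,"wx": 0.36,"wy": 0,"wz": 0.77,"grip": -1},{"tx": -0.02,"ty": -0.044,"tz": 0.011,"wx": 0.72,"wy": 0,"wz": 1.54,"grip": -1},{"tx": -0.03,"ty": -0.065,"tz": 0.016,"wx": 1.08,"wy": 0,"wz": 2.32,"grip": -1},{"tx": -0.04,"ty": -0.087,"tz": 0.022,"wx": 1.45,"wy": -0.01,"wz": 3.1,"grip": -1}])

```text
time: 14.98
tool_pos: [528.5, 160.3, 120.7]
tool_rot: [-180.0, 25.0, 135.9]
wrist_force: [0.1, 1.1, -2.5]
grip_width: 19.6
gripper_force: 55.0
```

Call:
step_arm(increments=[{"tx": -0.015,"ty": -0.018,"tz": 0.008,"wx": 0.36,"wy": 0,"wz": 0.77,"grip": -1},{"tx": -0.03,"ty": -0.036,"tz": 0.016,"wx": 0.72,"wy": 0,"wz": 1.54,"grip": -1},{"tx": -0.046,"ty": -0.053,"tz": 0.024,"wx": 1.08,"wy": 0,"wz": 2.32,"grip": -1},{"tx": -0.061,"ty": -0.071,"tz": 0.032,"wx": 1.44,"wy": 0,"wz": 3.09,"grip": -1}])

```text
time: 15.32
tool_pos: [529.0, 61.0, 117.7]
tool_rot: [180.0, 25.0, 118.7]
wrist_force: [0.5, -0.2, -2.7]
grip_width: 19.9
gripper_force: 55.0
```

Call:
step_arm(increments=[{"tx": -0.018,"ty": 0.002,"tz": 0.01,"wx": 0.43,"wy": 0,"wz": 0.92,"grip": -1},{"tx": -0.035,"ty": 0.004,"tz": 0.021,"wx": 0.86,"wy": 0,"wz": 1.84,"grip": -1},{"tx": -0.053,"ty": 0.005,"tz": 0.031,"wx": 1.29,"wy": 0,"wz": 2.77,"grip": -1},{"tx": -0.07,"ty": 0.007,"tz": 0.042,"wx": 1.72,"wy": 0,"wz": 3.69,"grip": -1},{"tx": -0.088,"ty": 0.009,"tz": 0.052,"wx": 2.15,"wy": 0,"wz": 4.61,"grip": -1}])

```text
time: 15.73
tool_pos: [586.7, -23.3, 107.5]
tool_rot: [-180.0, 25.0, 93.2]
wrist_force: [0.4, -0.1, -2.2]
grip_width: 20.0
gripper_force: 55.0
```

Call:
step_arm(increments=[{"tx": -0.018,"ty": 0.012,"tz": 0.011,"wx": 0.5,"wy": 0,"wz": 1.1,"grip": -1},{"tx": -0.036,"ty": 0.025,"tz": 0.022,"wx": 1.05,"wy": 0,"wz": 2.25,"grip": -1},{"tx": -0.054,"ty": 0.037,"tz": 0.033,"wx": 1.6,"wy": 0,"wz": 3.4,"grip": -1},{"tx": -0.069,"ty": 0.047,"tz": 0.042,"wx": 2,"wy": 0,"wz": 4.25,"grip": -1},{"tx": -0.075,"ty": 0.051,"tz": 0.046,"wx": 2.15,"wy": 0,"wz": 4.61,"grip": -1}])

```text
time: 16.15
tool_pos: [643.3, -110.8, 97.4]
tool_rot: [179.9, 25.2, 67.5]
wrist_force: [-0.6, -0.2, -0.9]
grip_width: 19.5
gripper_force: 55.0
```

Call:
step_arm(increments=[{"tx": 0,"ty": 0,"tz": 0,"wx": 0,"wy": 0,"wz": 0,"grip": -1},{"tx": 0,"ty": 0,"tz": 0,"wx": 0,"wy": 0,"wz": 0,"grip": -1},{"tx": 0,"ty": 0,"tz": 0,"wx": 0,"wy": 0,"wz": 0,"grip": -1}])

```text
time: 16.4
tool_pos: [642.4, -105.3, 97.7]
tool_rot: [-180.0, 25.0, 68.2]
wrist_force: [0.2, 0.6, -2.6]
grip_width: 19.5
gripper_force: 55.0
```

```bash
python3 - <<'E'
from h import *
s=r.read_state(); print(s["time"],s["tool_pos"],s["tool_rot"],s["wrist_force"],s["grip_width"],s["qpos"].round(1),"pinch in cab",incab((tool()@[0,0,r.pinch_z,1])[:3]))
im2,d2=get_image("top"); save("t5",im2[60:260,310:510].repeat(3,0).repeat(3,1)); W=incab(cloud("top",d2))
h,sa,v=[x.astype(int) for x in cv2.split(cv2.cvtColor(im2,cv2.COLOR_RGB2HSV))]
m=(h<16)&(sa>170)&(v>120)&(abs(W[...,0]+80)<80)&(abs(W[...,1]-75)<80); Q=W[m]; print("boss",len(Q),[np.nanpercentile(Q,p,axis=0).round(1) for p in(5,50,95)])
plan(pose(cab(-130,75,93),CH,25),pose(cab(45,75,91.5),CH,25),vmax=110)
E
```

```text
16.4 [ 642.38175348 -105.34003296   97.6548174 ] [-179.95780127   24.97674719   68.22516371] [ 0.21287689  0.62284617 -2.5652469 ] 19.506091056896114 [-29.3  38.6  34.   82.4   2.8  73.8 -22.5] pinch in cab [-130.43681356   74.10130192  114.60597435]
boss 250 [array([-101.5,   56.5,  128. ]), array([-80.8,  71.2, 132.4]), array([-60.1,  89.3, 135.2])]
t [0.008, 0.001, 0.02] w [0.0, -0.01, 0.02]
-- TCP [ 642.9 -106.4   76.4]
t [-0.079, 0.0, 0.038] w [0.0, 0.0, -0.0]
t [-0.079, 0.0, 0.037] w [0.0, 0.0, -0.0]
-- TCP [ 577.8 -268.7   75.2]
```

View pics/t5.png

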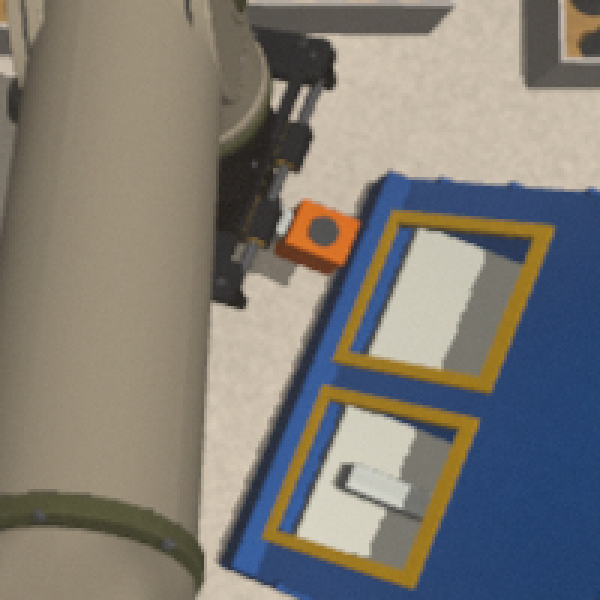

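Lever_b's boss, at crop (323,232), is level in front of the far port. Lever_a can be seen lying on its bed at crop (375,485).

Call:
step_arm(increments=[{"tx": 0.004,"ty": 0.001,"tz": 0.01,"wx": 0,"wy": 0,"wz": 0,"grip": -1},{"tx": 0.008,"ty": 0.003,"tz": 0.02,"wx": 0,"wy": 0,"wz": 0,"grip": -1},{"tx": 0.008,"ty": 0.003,"tz": 0.02,"wx": 0,"wy": 0,"wz": 0,"grip": -1}])

```text
time: 16.7
tool_pos: [643.7, -107.6, 73.6]
tool_rot: [-179.8, 25.0, 68.3]
wrist_force: [-1.3, -0.1, -2.3]
grip_width: 19.8
gripper_force: 55.0
```

Call:
step_arm(increments=[{"tx": -0.014,"ty": 0,"tz": 0.007,"wx": 0,"wy": 0,"wz": 0,"grip": -1},{"tx": -0.03,"ty": 0,"tz": 0.014,"wx": 0,"wy": 0,"wz": 0,"grip": -1},{"tx": -0.047,"ty": 0,"tz": 0.022,"wx": 0,"wy": 0,"wz": 0,"grip": -1},{"tx": -0.063,"ty": 0,"tz": 0.03,"wx": 0,"wy": 0,"wz": 0,"grip": -1},{"tx": -0.079,"ty": 0,"tz": 0.038,"wx": 0,"wy": 0,"wz": 0,"grip": -1}])

```text
time: 17.12
tool_pos: [611.1, -192.6, 75.9]
tool_rot: [180.0, 25.0, 68.0]
wrist_force: [0.9, 0.0, -2.6]
grip_width: 19.8
gripper_force: 55.0
```

Call:
step_arm(increments=[{"tx": -0.02,"ty": 0,"tz": 0.01,"wx": 0,"wy": 0,"wz": 0,"grip": -1},{"tx": -0.04,"ty": 0,"tz": 0.019,"wx": 0,"wy": 0,"wz": 0,"grip": -1},{"tx": -0.058,"ty": 0,"tz": 0.027,"wx": 0,"wy": 0,"wz": 0,"grip": -1},{"tx": -0.07,"ty": 0,"tz": 0.033,"wx": 0,"wy": 0,"wz": 0,"grip": -1},{"tx": -0.079,"ty": 0,"tz": 0.037,"wx": 0,"wy": 0,"wz": 0,"grip": -1}])

```text
time: 17.53
tool_pos: [578.5, -273.1, 75.6]
tool_rot: [180.0, 25.0, 68.0]
wrist_force: [0.4, -0.5, -2.4]
grip_width: 19.8
gripper_force: 55.0
```

Call:
step_arm(increments=[{"tx": 0,"ty": 0,"tz": 0,"wx": 0,"wy": 0,"wz": 0,"grip": -1},{"tx": 0,"ty": 0,"tz": 0,"wx": 0,"wy": 0,"wz": 0,"grip": -1},{"tx": 0,"ty": 0,"tz": 0,"wx": 0,"wy": 0,"wz": 0,"grip": -1}])

```text
time: 17.78
tool_pos: [580.8, -269.2, 75.1]
tool_rot: [180.0, 24.9, 68.2]
wrist_force: [0.8, 1.1, -2.5]
grip_width: 19.5
gripper_force: 55.0
```

```bash
python3 - <<'E'
from h import *
s=r.read_state(); p=incab((tool()@[0,0,r.pinch_z,1])[:3]); print(s["time"],s["tool_rot"],s["wrist_force"],s["qpos"].round(1),"pinch in cab",p)
plan(pose(cab(p[0],p[1],84),CH,25),pose(cab(p[0],p[1],82.5),CH,25))
E
```

```text
17.7833 [179.99375427  24.9463389   68.23096469] [ 0.82287474  1.12897551 -2.54542517] [-19.2  35.   36.7  92.1   5.2  62.7 -11.4] pinch in cab [44.57145069 77.8962121  92.02085121]
t [0.003, -0.0, 0.007] w [0.01, -0.01, 0.01]
-- TCP [ 580.7 -269.4   67.5]
t [0.001, -0.0, 0.002] w [-0.0, -0.0, 0.0]
-- TCP [ 580.7 -269.3   65.2]
```

Call:
step_arm(increments=[{"tx": 0.001,"ty": 0,"tz": 0.0025,"wx": 0,"wy": 0,"wz": 0,"grip": -1},{"tx": 0.002,"ty": 0,"tz": 0.005,"wx": 0,"wy": 0,"wz": 0,"grip": -1},{"tx": 0.003,"ty": 0,"tz": 0.007,"wx": 0,"wy": 0,"wz": 0,"grip": -1},{"tx": 0.003,"ty": 0,"tz": 0.007,"wx": 0,"wy": 0,"wz": 0,"grip": -1},{"tx": 0.003,"ty": 0,"tz": 0.007,"wx": 0,"wy": 0,"wz": 0,"grip": -1}])

```text
time: 18.2
tool_pos: [579.8, -270.7, 67.4]
tool_rot: [-180.0, 25.0, 68.2]
wrist_force: [-0.1, -0.1, -0.9]
grip_width: 19.6
gripper_force: 55.0
```

Call:
step_arm(increments=[{"tx": 0.0004,"ty": 0,"tz": 0.001,"wx": 0,"wy": 0,"wz": 0,"grip": -1},{"tx": 0.0004,"ty": 0,"tz": 0.001,"wx": 0,"wy": 0,"wz": 0,"grip": -1},{"tx": 0.0004,"ty": 0,"tz": 0.001,"wx": 0,"wy": 0,"wz": 0,"grip": -1}])

```text
time: 18.45
tool_pos: [579.8, -270.9, 66.6]
tool_rot: [180.0, 25.0, 68.1]
wrist_force: [0.5, -0.3, -2.0]
grip_width: 19.5
gripper_force: 55.0
```

Call:
step_arm(increments=[{"tx": 0.0004,"ty": 0,"tz": 0.001,"wx": 0,"wy": 0,"wz": 0,"grip": -1},{"tx": 0.0004,"ty": 0,"tz": 0.001,"wx": 0,"wy": 0,"wz": 0,"grip": -1},{"tx": 0.0004,"ty": 0,"tz": 0.001,"wx": 0,"wy": 0,"wz": 0,"grip": -1}])

```text
time: 18.7
tool_pos: [579.7, -271.0, 65.5]
tool_rot: [180.0, 25.0, 68.1]
wrist_force: [-0.4, -0.9, -2.5]
grip_width: 19.7
gripper_force: 55.0
```

Call:
step_arm(increments=[{"tx": 0.0002,"ty": 0,"tz": 0.0006,"wx": 0,"wy": 0,"wz": 0,"grip": -1},{"tx": 0.0002,"ty": 0,"tz": 0.0006,"wx": 0,"wy": 0,"wz": 0,"grip": -1},{"tx": 0.0002,"ty": 0,"tz": 0.0006,"wx": 0,"wy": 0,"wz": 0,"grip": -1}])

```text
time: 18.95
tool_pos: [579.7, -271.1, 65.5]
tool_rot: [180.0, 25.0, 68.1]
wrist_force: [-3.2, 2.3, 6.0]
grip_width: 19.5
gripper_force: 55.0
```

Call:
step_arm(increments=[{"tx": 0,"ty": 0,"tz": 0,"wx": 0,"wy": 0,"wz": 0,"grip": -0.05},{"tx": 0,"ty": 0,"tz": 0,"wx": 0,"wy": 0,"wz": 0,"grip": -0.05},{"tx": 0,"ty": 0,"tz": 0,"wx": 0,"wy": 0,"wz": 0,"grip": -0.05},{"tx": 0,"ty": 0,"tz": 0,"wx": 0,"wy": 0,"wz": 0,"grip": -0.05},{"tx": 0,"ty": 0,"tz": 0,"wx": 0,"wy": 0,"wz": 0,"grip": -0.05}])

```text
time: 19.37
tool_pos: [579.8, -271.2, 64.9]
tool_rot: [180.0, 25.0, 68.1]
wrist_force: [-0.9, 0.0, 1.3]
grip_width: 39.5
gripper_force: 0.1
```

Call:
step_arm(increments=[{"tx": 0,"ty": 0,"tz": -0.01,"wx": 0,"wy": 0,"wz": 0,"grip": -0.05},{"tx": 0,"ty": 0,"tz": -0.03,"wx": 0,"wy": 0,"wz": 0,"grip": -0.05},{"tx": 0,"ty": 0,"tz": -0.06,"wx": 0,"wy": 0,"wz": 0,"grip": -0.05},{"tx": 0,"ty": 0,"tz": -0.09,"wx": 0,"wy": 0,"wz": 0,"grip": -0.05},{"tx": 0,"ty": 0,"tz": -0.11,"wx": 0,"wy": 0,"wz": 0,"grip": -0.05}])

```text
time: 19.78
tool_pos: [598.3, -226.7, 167.8]
tool_rot: [179.8, 24.9, 68.1]
wrist_force: [0.9, -0.6, -0.4]
grip_width: 41.5
gripper_force: 0.0
```

Call:
step_arm(increments=[{"tx": 0,"ty": 0,"tz": 0,"wx": 0,"wy": 0,"wz": 0,"grip": -0.05},{"tx": 0,"ty": 0,"tz": 0,"wx": 0,"wy": 0,"wz": 0,"grip": -0.05},{"tx": 0,"ty": 0,"tz": 0,"wx": 0,"wy": 0,"wz": 0,"grip": -0.05}])

```text
time: 20.03
tool_pos: [596.6, -228.0, 164.2]
tool_rot: [-180.0, 25.0, 68.1]
wrist_force: [-0.8, 0.1, -0.5]
grip_width: 41.5
gripper_force: 0.0
```

```bash
python3 - <<'E'
from h import *
s=r.read_state(); im,d=get_image("wrist"); save("w6",im); W=incab(cloud("wrist",d,s)); print(s["tool_pos"],s["tool_rot"],incab((tool()@[0,0,r.pinch_z,1])[:3]))
sa=cv2.cvtColor(im,cv2.COLOR_RGB2HSV)[...,1]
m=(W[...,0]>-70)&(W[...,0]<75)&(abs(W[...,1]-75)<40)&(W[...,2]>82)&(W[...,2]<94)&(sa<60); n,l,st,ce=cv2.connectedComponentsWithStats(m.astype(np.uint8)); i=1+np.argmax(st[1:,4]); Q=W[l==i]
print("shank",len(Q),[np.nanpercentile(Q,p,axis=0).round(1) for p in(1,50,99)],cv2.minAreaRect(Q[:,:2].astype(np.float32)))
E
```

```text
[ 596.59086412 -227.98597556  164.20905265] [-179.96469162   25.00875184   68.13161207] [  0.73462265  77.0501509  180.76880222]
shank 3490 [array([-40.7,  66.9,  84.2]), array([ 1.8, 76.6, 86.9]), array([70.7, 86.4, 88.3])] ((15.938426971435547, 76.57141876220703), (20.007295608520508, 114.3648681640625), 89.87560272216797)
```

View pics/w6.png

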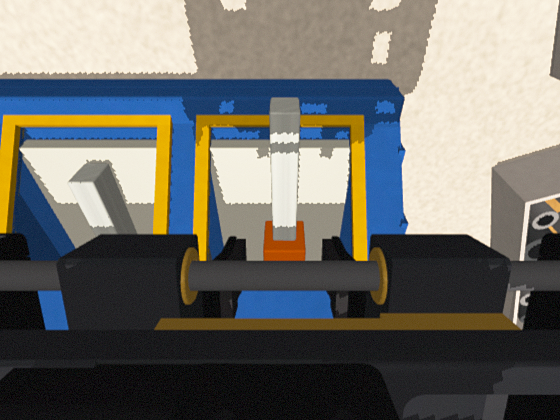

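Lever_b rests flat, tail end at (285,110) still over the front edge (x ≈ -41), boss inside at (284,240). I'll regrip at 45° nearer the tail and carry it another 51 mm in.

```bash
python3 - <<'E'
from h import *
g=lambda x,z:pose(cab(x,76.6,z),CH,45)
plan(g(-48,147.5),g(16.5,83.5))
E
```

```text
t [0.052, -0.0, 0.008] w [-0.02, -3.99, -0.0]
-- TCP [ 612.6 -187.6  134.6]
t [-0.0, -0.0, 0.091] w [0.0, -0.0, -0.0]
-- TCP [ 588.6 -247.3   70.2]
```

Call:
step_arm(increments=[{"tx": 0.015,"ty": 0,"tz": -0.006,"wx": 0,"wy": -0.6,"wz": 0,"grip": -0.05},{"tx": 0.03,"ty": 0,"tz": -0.002,"wx": 0,"wy": -1.7,"wz": 0,"grip": -0.05},{"tx": 0.045,"ty": 0,"tz": 0.004,"wx": -0.01,"wy": -3,"wz": 0,"grip": -0.05},{"tx": 0.052,"ty": 0,"tz": 0.008,"wx": -0.02,"wy": -3.99,"wz": 0,"grip": -0.05},{"tx": 0.052,"ty": 0,"tz": 0.008,"wx": -0.02,"wy": -3.99,"wz": 0,"grip": -0.05}])

```text
time: 20.5
tool_pos: [613.0, -181.4, 128.7]
tool_rot: [-179.4, 45.4, 69.1]
wrist_force: [0.2, 1.7, -1.4]
grip_width: 41.0
gripper_force: 0.0
```

Call:
step_arm(increments=[{"tx": 0,"ty": 0,"tz": 0,"wx": 0,"wy": 0,"wz": 0,"grip": -0.05},{"tx": 0,"ty": 0,"tz": 0,"wx": 0,"wy": 0,"wz": 0,"grip": -0.05},{"tx": 0,"ty": 0,"tz": 0,"wx": 0,"wy": 0,"wz": 0,"grip": -0.05}])

```text
time: 20.75
tool_pos: [612.8, -189.6, 136.6]
tool_rot: [179.7, 44.9, 67.8]
wrist_force: [0.3, -0.6, -0.1]
grip_width: 41.7
gripper_force: 0.0
```

```bash
python3 - <<'E'
from h import *
print(incab((tool()@[0,0,r.pinch_z,1])[:3]),r.read_state()["tool_rot"],r.read_state()["qpos"].round(1))
g=lambda x,z:pose(cab(x,76.6,z),CH,45)
plan(g(16.5,83.5))
E
```

```text
[-46.53969952  77.96193865 149.88387739] [179.74587586  44.90384336  67.82460675] [-33.1  43.4  39.8  82.4  15.9  79.2 -25.4]
t [0.002, -0.001, 0.092] w [0.0, -0.02, -0.05]
-- TCP [ 588.2 -248.2   70.1]
```

Call:
step_arm(increments=[{"tx": 0,"ty": 0,"tz": 0.012,"wx": 0,"wy": 0,"wz": 0,"grip": -0.05},{"tx": 0.001,"ty": -0.001,"tz": 0.03,"wx": 0,"wy": 0,"wz": 0,"grip": -0.05},{"tx": 0.001,"ty": -0.001,"tz": 0.045,"wx": 0,"wy": 0,"wz": 0,"grip": -0.05},{"tx": 0.001,"ty": -0.001,"tz": 0.045,"wx": 0,"wy": 0,"wz": 0,"grip": -0.05},{"tx": 0.001,"ty": -0.001,"tz": 0.045,"wx": 0,"wy": 0,"wz": 0,"grip": -0.05}])

```text
time: 21.17
tool_pos: [599.9, -217.4, 103.2]
tool_rot: [179.9, 44.9, 67.9]
wrist_force: [0.7, -0.2, 1.3]
grip_width: 41.4
gripper_force: 0.0
```

```bash
python3 - <<'E'
from h import *
print(incab((tool()@[0,0,r.pinch_z,1])[:3]),r.read_state()["tool_rot"])
g=lambda x,z:pose(cab(x,76.6,z),CH,45)
plan(g(16.5,83.5))
E
```

```text
[-15.95934666  76.39246858 116.43227508] [179.87700043  44.93773295  67.94491079]
t [0.0, 0.0, 0.046] w [-0.0, -0.01, -0.03]
-- TCP [ 587.8 -247.5   70.6]
```

Call:
step_arm(increments=[{"tx": 0,"ty": 0,"tz": 0.015,"wx": 0,"wy": 0,"wz": 0,"grip": -0.05},{"tx": 0,"ty": 0,"tz": 0.03,"wx": 0,"wy": 0,"wz": 0,"grip": -0.05},{"tx": 0,"ty": 0,"tz": 0.04,"wx": 0,"wy": 0,"wz": 0,"grip": -0.05},{"tx": 0,"ty": 0,"tz": 0.045,"wx": 0,"wy": 0,"wz": 0,"grip": -0.05},{"tx": 0,"ty": 0,"tz": 0.045,"wx": 0,"wy": 0,"wz": 0,"grip": -0.05}])

```text
time: 21.58
tool_pos: [588.6, -246.0, 70.9]
tool_rot: [179.9, 45.0, 68.1]
wrist_force: [0.4, 0.9, 0.1]
grip_width: 41.4
gripper_force: 0.0
```

Call:
step_arm(increments=[{"tx": 0,"ty": 0,"tz": 0,"wx": 0,"wy": 0,"wz": 0,"grip": -1},{"tx": 0,"ty": 0,"tz": 0,"wx": 0,"wy": 0,"wz": 0,"grip": -1},{"tx": 0,"ty": 0,"tz": 0,"wx": 0,"wy": 0,"wz": 0,"grip": -1},{"tx": 0,"ty": 0,"tz": 0,"wx": 0,"wy": 0,"wz": 0,"grip": -1},{"tx": 0,"ty": 0,"tz": 0,"wx": 0,"wy": 0,"wz": 0,"grip": -1}], force=55)

```text
time: 22.0
tool_pos: [589.6, -245.0, 71.3]
tool_rot: [179.8, 44.9, 68.1]
wrist_force: [0.6, 1.9, 1.1]
grip_width: 19.5
gripper_force: 55.0
```

```bash
python3 - <<'E'
from h import *
s=r.read_state(); print(s["grip_width"],s["gripper_force"],incab((tool()@[0,0,r.pinch_z,1])[:3]),s["tool_rot"],s["wrist_force"])
E
```

```text
19.49035933293185 54.99743529595435 [13.47369679 77.06381582 84.51446884] [179.83191348  44.92810038  68.11382499] [0.64517519 1.88208218 1.13983958]
```

Call:
step_arm(increments=[{"tx": -0.002,"ty": 0,"tz": -0.002,"wx": 0,"wy": 0,"wz": 0,"grip": -1},{"tx": -0.004,"ty": 0,"tz": -0.004,"wx": 0,"wy": 0,"wz": 0,"grip": -1},{"tx": -0.012,"ty": 0,"tz": 0.004,"wx": 0,"wy": 0,"wz": 0,"grip": -1},{"tx": -0.024,"ty": 0,"tz": 0.016,"wx": 0,"wy": 0,"wz": 0,"grip": -1},{"tx": -0.034,"ty": 0,"tz": 0.026,"wx": 0,"wy": 0,"wz": 0,"grip": -1}])

```text
time: 22.42
tool_pos: [572.0, -287.1, 76.8]
tool_rot: [179.9, 45.0, 68.1]
wrist_force: [-0.6, -0.9, -1.1]
grip_width: 19.6
gripper_force: 55.0
```

Call:
step_arm(increments=[{"tx": -0.005,"ty": 0,"tz": 0.005,"wx": 0,"wy": 0,"wz": 0,"grip": -1},{"tx": -0.0065,"ty": 0,"tz": 0.0065,"wx": 0,"wy": 0,"wz": 0,"grip": -1},{"tx": -0.0065,"ty": 0,"tz": 0.0065,"wx": 0,"wy": 0,"wz": 0,"grip": -1},{"tx": -0.0065,"ty": 0,"tz": 0.0065,"wx": 0,"wy": 0,"wz": 0,"grip": -1}])

```text
time: 22.75
tool_pos: [570.2, -292.9, 76.4]
tool_rot: [179.9, 44.9, 68.1]
wrist_force: [0.5, 0.1, -3.1]
grip_width: 19.7
gripper_force: 55.0
```

```bash
python3 - <<'E'
from h import *
s=r.read_state(); print(s["grip_width"],s["gripper_force"],incab((tool()@[0,0,r.pinch_z,1])[:3]),s["tool_rot"],s["wrist_force"])
E
```

```text
19.72633012493516 54.9966261908412 [65.24208839 76.87433213 89.64708968] [179.87477016  44.91494891  68.11523787] [ 0.47825344  0.13994201 -3.09724549]
```

Tail is at x ≈ 10. Lowering about 5 mm, gently at the end.

Call:
step_arm(increments=[{"tx": 0.001,"ty": 0,"tz": 0.001,"wx": 0,"wy": 0,"wz": 0,"grip": -1},{"tx": 0.002,"ty": 0,"tz": 0.002,"wx": 0,"wy": 0,"wz": 0,"grip": -1},{"tx": 0.003,"ty": 0,"tz": 0.003,"wx": 0,"wy": 0,"wz": 0,"grip": -1},{"tx": 0.003,"ty": 0,"tz": 0.003,"wx": 0,"wy": 0,"wz": 0,"grip": -1},{"tx": 0.003,"ty": 0,"tz": 0.003,"wx": 0,"wy": 0,"wz": 0,"grip": -1}])

```text
time: 23.17
tool_pos: [570.0, -293.1, 72.2]
tool_rot: [179.9, 45.0, 68.1]
wrist_force: [0.3, -0.1, -2.3]
grip_width: 19.3
gripper_force: 55.0
```

Call:
step_arm(increments=[{"tx": 0.0006,"ty": 0,"tz": 0.0006,"wx": 0,"wy": 0,"wz": 0,"grip": -1},{"tx": 0.0006,"ty": 0,"tz": 0.0006,"wx": 0,"wy": 0,"wz": 0,"grip": -1},{"tx": 0.0006,"ty": 0,"tz": 0.0006,"wx": 0,"wy": 0,"wz": 0,"grip": -1}])

```text
time: 23.42
tool_pos: [570.0, -293.3, 71.5]
tool_rot: [179.9, 45.0, 68.1]
wrist_force: [1.4, 0.1, -2.7]
grip_width: 19.3
gripper_force: 55.0
```

Call:
step_arm(increments=[{"tx": 0.0006,"ty": 0,"tz": 0.0006,"wx": 0,"wy": 0,"wz": 0,"grip": -1},{"tx": 0.0006,"ty": 0,"tz": 0.0006,"wx": 0,"wy": 0,"wz": 0,"grip": -1},{"tx": 0.0006,"ty": 0,"tz": 0.0006,"wx": 0,"wy": 0,"wz": 0,"grip": -1}])

```text
time: 23.67
tool_pos: [570.0, -293.3, 71.2]
tool_rot: [179.9, 45.0, 68.1]
wrist_force: [-0.7, 3.8, 5.9]
grip_width: 19.6
gripper_force: 55.0
```

Call:
step_arm(increments=[{"tx": 0.0003,"ty": 0,"tz": 0.0003,"wx": 0,"wy": 0,"wz": 0,"grip": -1},{"tx": 0.0003,"ty": 0,"tz": 0.0003,"wx": 0,"wy": 0,"wz": 0,"grip": -1}])

```text
time: 23.83
tool_pos: [570.0, -293.4, 71.3]
tool_rot: [179.8, 45.0, 68.1]
wrist_force: [-2.8, 5.4, 8.5]
grip_width: 19.3
gripper_force: 55.0
```

Contact. Releasing and retreating.

Call:
step_arm(increments=[{"tx": 0,"ty": 0,"tz": 0,"wx": 0,"wy": 0,"wz": 0,"grip": -0.05},{"tx": 0,"ty": 0,"tz": 0,"wx": 0,"wy": 0,"wz": 0,"grip": -0.05},{"tx": 0,"ty": 0,"tz": 0,"wx": 0,"wy": 0,"wz": 0,"grip": -0.05},{"tx": 0,"ty": 0,"tz": 0,"wx": 0,"wy": 0,"wz": 0,"grip": -0.05},{"tx": 0,"ty": 0,"tz": 0,"wx": 0,"wy": 0,"wz": 0,"grip": -0.05}])

```text
time: 24.25
tool_pos: [569.9, -293.4, 70.1]
tool_rot: [179.9, 45.0, 68.1]
wrist_force: [-0.5, 0.1, -0.4]
grip_width: 39.2
gripper_force: 0.0
```

Call:
step_arm(increments=[{"tx": 0,"ty": 0,"tz": -0.01,"wx": 0,"wy": 0,"wz": 0,"grip": -0.05},{"tx": 0,"ty": 0,"tz": -0.03,"wx": 0,"wy": 0,"wz": 0,"grip": -0.05},{"tx": 0,"ty": 0,"tz": -0.06,"wx": 0,"wy": 0,"wz": 0,"grip": -0.05},{"tx": 0,"ty": 0,"tz": -0.1,"wx": 0,"wy": 0,"wz": 0,"grip": -0.05},{"tx": 0,"ty": 0,"tz": -0.14,"wx": 0,"wy": 0,"wz": 0,"grip": -0.05}])

```text
time: 24.67
tool_pos: [606.3, -200.3, 170.8]
tool_rot: [179.9, 45.0, 68.1]
wrist_force: [0.6, 0.2, -0.6]
grip_width: 41.5
gripper_force: 0.0
```

Call:
step_arm(increments=[{"tx": 0,"ty": 0,"tz": -0.02,"wx": 0,"wy": 0,"wz": 0,"grip": -0.05},{"tx": 0,"ty": 0,"tz": -0.02,"wx": 0,"wy": 0,"wz": 0,"grip": -0.05},{"tx": 0,"ty": 0,"tz": -0.02,"wx": 0,"wy": 0,"wz": 0,"grip": -0.05},{"tx": 0,"ty": 0,"tz": -0.02,"wx": 0,"wy": 0,"wz": 0,"grip": -0.05}])

```text
time: 25.0
tool_pos: [611.0, -189.0, 183.0]
tool_rot: [179.9, 45.0, 68.1]
wrist_force: [-0.2, -0.7, -0.1]
grip_width: 41.7
gripper_force: 0.0
```

```bash
python3 - <<'E'
from h import *
s=r.read_state(); im,d=get_image("wrist"); save("w7",im); W=incab(cloud("wrist",d,s)); print(s["time"],s["tool_pos"],s["wrist_force"],s["joint_vel"].round(1))
sa=cv2.cvtColor(im,cv2.COLOR_RGB2HSV)[...,1]
for y in(75,-75):
    m=(W[...,0]>-70)&(W[...,0]<180)&(abs(W[...,1]-y)<40)&(W[...,2]>83)&(W[...,2]<94)&(sa<60); n,l,st,ce=cv2.connectedComponentsWithStats(m.astype(np.uint8)); i=1+np.argmax(st[1:,4]); Q=W[l==i]
    print("shank",y,len(Q),[np.nanpercentile(Q,p,axis=0).round(1) for p in(1,50,99)],cv2.minAreaRect(Q[:,:2].astype(np.float32)))
E
```

```text
25.0 [ 611.00290476 -188.97136421  182.9791904 ] [-0.22524049 -0.71565846 -0.11571507] [ 0.8  0.4  0.2  0.9 -0.  -0.1  0.1]
shank 75 1344 [array([11.1, 66.1, 83.7]), array([50.6, 75.6, 87.1]), array([120.8,  85.5,  88. ])] ((66.33914947509766, 75.755859375), (112.13800811767578, 19.960214614868164), 0.11149296909570694)
shank -75 1555 [array([ 12.2, -85. ,  83.2]), array([ 52.3, -73.6,  87. ]), array([123. , -65.2,  88. ])] ((68.17845153808594, -75.12722778320312), (114.0007095336914, 20.702533721923828), 0.4032473862171173)
```

View pics/w7.png

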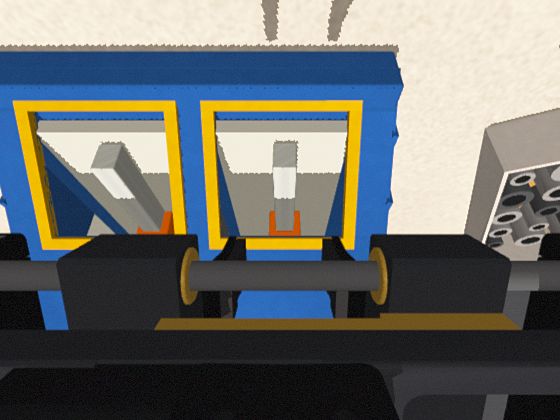

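Both castings lie flat and straight, tails at (110,158) and (285,155), both behind the bed's front edge (x ≈ 10–12 mm). The gripper is clear, so I'm handing in.

```bash
python3 -c "
from cell import r
print(r.close_job())"
```

```text
the job is handed in; nothing more can be done
None
```

Both levers are in the cabinet, boss first, one behind each port; each lies upright and wholly on its bed with the tail about 10 mm inside the front edge, with no rim contact seen, and the job was handed in at about 25 s.

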